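# Lay up the two breakfast boards

### The arm

A 6-joint arm with a two-finger parallel gripper is mounted at the origin on the work surface. World frame = base frame: x ahead of the robot, y to its left, z up, the work surface at z = 0. Lengths are in m, angles in rad, forces in N, time in s.
With the tool pointing down it reaches from about 0.3 to 0.775 m from the base axis. Payload 14.6 kg.
Tool frame: the origin (TCP) lies at the very end of the fingers, on their centre line; the grasp point (between the pads) lies 19 mm behind it; x points along the fingers, y is the direction in which the jaws open and shut, and the axes are right-handed (so a half turn about x gives the same grasp; the last joint's range is limited). The gripper opens to 94 mm and grips with 3 to 60 N. Pads are 16 mm wide; open, the fingers measure 119 mm over their backs; the gripper's body (75 mm by 177 mm) begins 78 mm behind the grasp point.
Start: joints at [1.059, 0.3, 1.521, -0, 1.321, -0.067], TCP at [0.237, 0.496, 0.205] pointing down, gripper open.
Joint ranges: [-3.03, 3.03], [-0.79, 2.21], [0.23, 2.52], [-1.04, 4.18], [0, 3.07], [-2.55, 2.55]. Speed limits (rad/s): [2.22, 2.22, 2.57, 3.14, 3.14, 3.14].

### API

Orientations are given as [roll, pitch, yaw] about the fixed x, y, z axes, in that order (R = Rz(yaw) Ry(pitch) Rx(roll)).
In Python, from station import ctrl, viewer, hand_in gives the robot as it stands. The module is installed in compiled form; this text tells all that it offers.
- The arm moves only by the tool play_rows, never from a script. Its argument "deltas" is a list that holds one entry, the list of rows, each a list of 7 numbers: the shift along the tool's x, y, z in mm, then the turn, a rotation vector about the tool's x, y, z in rad, then the finger opening in mm, from 0 to 94. In form: [[[dx, dy, dz, ax, ay, az, gripper], ...]]. A call has 1 to 10 rows; each row shifts and turns the commanded pose from where the row before left it, along the tool's axes as they then stand; what a row does not reach is not made up. A row lasts 1/10 s, in which the tool goes at most 50 mm and 8.59 degrees, less where a joint would pass 70% of its speed; a pose out of reach is approached as far as the arm can. A call with a gripper value outside its range is refused whole. The fingers move at their own pace and stop on an object; "grip_force" is the grip in N (left out, the last holds). Time passes only in rows, so rows that do not move let the fingers close. It gives the time, the measured TCP pose, the force and the opening at its end, in the units of the state.
- ctrl.get_obs(): the state, without advancing time (a new reading comes with each control period).
- viewer.camera(name): name is "scene" or "side" or "wrist"; returns a dict with "img" (384x512x3 uint8, red, green, blue), "fx", "fy", "cx", "cy" (pixels), "rvec" (rotation vector, rad) and "tvec" (3), from world to camera coordinates, as OpenCV has them. Camera axes: x right, y down, z forward; pixel columns grow to the right and rows downward; lengths in m; the calibration is good to about 2 mm. A picture is of the moment at which its call begins. There is no depth.
- hand_in(): hands the job in, once; it reports no verdict.
The state is a dict: "time_s": time; "qpos": joint angles; "joint_vel": joint speeds; "tau": joint torques, N m; "ee_pos": TCP position; "eef_rot": TCP orientation; "force": force on the tool from outside, world axes, zero at the start; "moment": the same for the moment, N m; "grip_width": finger opening in m.
Only numpy, scipy, OpenCV 4.12 (cv2) and the standard library are available. Lean on these libraries where they do the work, as an engineer would, in place of code of your own. Each camera call takes 0.05 s, during which the arm holds its last target.

### The job

Lay up the two breakfast boards. The oblong one is for black coffee: put the small coffee cup in its small hollow and the sugar jar in its large one; the round one is for a boiled egg: put the mug in its large hollow and the egg cup and the salt shaker in its two small ones, either way round. Keep every piece upright, set it down into its hollow rather than dropping it, so that it stands flat on the hollow's floor, and leave the funnel, the pepper mill and the mortar standing where they are.

Things in the scene. Friction and masses are not known exactly. Their poses are not given: they have to be found in the camera images.
- mug_center (a point): The mug: glazed grey stoneware, a straight cylinder 62 mm across and 85 mm tall, open at the top, wall 4 mm, with a loop handle on its +y side that reaches 57 mm from the axis (handle 10 mm thick, 15 to 73 mm above the foot). 0.25 kg. Origin: its centre on the axis, half-way up; z up, 42.5 mm above its foot. Best gripped along its x axis, clear of the handle, some 10 mm above this point.
- coffee_cup_center (a point): The small coffee cup, same grey stoneware: 54 mm across from 18 mm above the foot to the rim, 56 mm tall, foot 42 mm across, wall 3.5 mm, small loop handle on its +y side that reaches 46 mm from the axis (14 to 50 mm above the foot). 0.14 kg. Origin: its centre on the axis, half-way up; z up, 28 mm above its foot. Best gripped along its x axis, clear of the handle, some 5 mm above this point.
- egg_cup_center (a point): The egg cup, same grey stoneware, no handle: 62 mm tall, foot 42 mm across, a waist 24 mm across 11 to 16 mm above the foot, and an open bowl 48 mm across with straight sides from 33 mm above the foot to the rim. 0.11 kg. Origin: its centre on the axis, half-way up; z up, 31 mm above its foot; grip the bowl, about 12 mm above this point.
- salt_shaker_center (a point): The steel salt shaker: a plain cylinder 42 mm across and 74 mm tall with a domed cap with five small holes. 0.12 kg. Origin: its centre on the axis, half-way up; z up, 37 mm above its foot; grip it some 5 to 10 mm above this point.
- sugar_jar_center (a point): The steel sugar jar, shut: a closed cylinder 62 mm across, lid included, and 76 mm tall, its lid's hinge on the +x side (reaches 41 mm from the axis) and the spring clip with its lever on the -x side (reaches 45 mm). 0.26 kg. Origin: its centre on the axis, half-way up; z up, 38 mm above its foot. Grip it along its y axis, clear of hinge and clip, some 15 mm above this point so that the gripper's body stays clear of the lid.
- round_board: The round wooden breakfast board, fixed to the counter: 224 mm across, 16 mm thick, with three round hollows 6 mm deep whose flat floors lie 10 mm above the counter. Large hollow: 80 mm across, centre at (-66, 0) mm in the board's x, y. Two equal small hollows: 60 mm across, centres at (33, 57.2) and (33, -57.2) mm. Origin: centre of its underside, on the counter; z up.
- oblong_board: The oblong wooden breakfast board with round ends, fixed to the counter: 224 mm long (its x) by 108 mm wide, 16 mm thick, with two round hollows 6 mm deep whose flat floors lie 10 mm above the counter. Large hollow: 80 mm across, centre at (-50, 0) mm in the board's x, y. Small hollow: 60 mm across, centre at (54, 0) mm. Origin: centre of its underside, on the counter; z up.
- funnel_center (a point): Bystander: orange plastic funnel standing on its mouth, 76 mm across at the foot (with a tab on its +x side that reaches 51 mm), 92 mm tall. Origin: on its axis 46 mm above the counter; z up.
- pepper_mill_center (a point): Bystander: turned dark wooden pepper mill, 50 mm across, 122 mm tall. Origin: on its axis 61 mm above the counter; z up.
- mortar_center (a point): Bystander: small wooden mortar, 72 mm across, 75 mm tall, its pestle standing in it and leaning out to its +x side (tip 47 mm from the axis, 112 mm up). Origin: on the mortar's axis, 37.5 mm above the counter; z up.

How it is judged:
By the outcome, as a careful person would: the job done as asked, in the order asked, and still so for the second after the job is handed in, with the robot touching nothing.
It also fails if it takes over 128 s, if anything falls off the work surface, if the arm or the gripper's body presses on something with over 40 N, if the wrist force passes 120 N, or if a joint passes its speed limit or range.

## Working session

There is one attempt and no reset: what is moved stays moved. The work goes in short steps, Python scripts to look and compute and a tool call to move; the robot and the scene stay as the last step left them, time stands still between calls to the robot, and variables do not carry over. Pictures are saved under pics/ and viewed, and the job is handed in when it is done.

Besides the shell and the picture viewer there is one more tool, called as name(argument=value, ...), one argument or row to a line, values as JSON. play_rows: Moves the arm, as the interface text tells. Its arguments: {"type":"object","properties":{"deltas":{"type":"array","items":{"type":"array","items":{"type":"array","items":{"type":"number"}}}},"grip_force":{"type":"number"}},"required":["deltas"]}

```bash
ls; mkdir -p pics; cat > h.py <<'E'
import numpy as np, cv2
from station import ctrl, viewer, hand_in
def snap(n,f):
    c=viewer.camera(n); cv2.imwrite(f'pics/{f}.png',cv2.cvtColor(c['img'],cv2.COLOR_RGB2BGR)); 
    np.savez(f'pics/{f}.npz',**c); return c
def load(f): return dict(np.load(f'pics/{f}.npz'))
def onplane(c,u,v,z):
    R,_=cv2.Rodrigues(np.array(c['rvec'],float)); t=np.array(c['tvec'],float).ravel()
    d=R.T@np.array([(u-c['cx'])/c['fx'],(v-c['cy'])/c['fy'],1]); o=-R.T@t
    return o+d*(z-o[2])/d[2]
def proj(c,P):
    K=np.array([[c['fx'],0,c['cx']],[0,c['fy'],c['cy']],[0,0,1]],float)
    return cv2.projectPoints(np.array(P,float).reshape(-1,3),np.array(c['rvec'],float),np.array(c['tvec'],float),K,None)[0].reshape(-1,2)
E
python3 - <<'E'
from h import *
for n in ["scene","side","wrist"]:
    c=snap(n,n+'0'); R,_=cv2.Rodrigues(np.array(c['rvec'],float)); print(n,c['fx'],c['cx'],c['cy'],-R.T@np.array(c['tvec']).ravel(),R[2])
print(ctrl.get_obs())
E
```

```text
pics
scene 349.58026384220494 259.67981919502006 186.58207378551126 [1.08985391 0.34574964 0.87541732] [-0.54463107 -0.31429067 -0.77755924]
side 354.63908628334667 262.9731084726698 185.2536881632671 [ 0.07729479 -0.6754096   0.55827589] [ 0.45379516  0.72262063 -0.52143013]
wrist 292.0859797896012 256.1224418957419 195.78072511594178 [0.17389685 0.52769705 0.38455824] [ 0.21704728 -0.10406804 -0.97059792]
{'time_s': 0.15, 'qpos': array([ 1.05937629e+00,  3.00335311e-01,  1.52139149e+00,  2.84231642e-06,
        1.32066789e+00, -6.65991319e-02]), 'joint_vel': array([ 0.00016564, -0.00301335, -0.00333984, -0.00040975,  0.00164167,
       -0.0018814 ]), 'tau': array([ 1.62237820e-04, -5.31962979e+01, -3.52818775e+01,  7.08861882e-02,
        2.35762523e-02, -9.64137143e-05]), 'ee_pos': array([0.23657984, 0.49632674, 0.20504102]), 'eef_rot': array([-1.64082834,  1.56999429, -2.08564995]), 'force': array([ 0.00831769, -0.67260897, -0.91673332]), 'moment': array([0.02734465, 0.00147402, 0.03659298]), 'grip_width': 0.09388970920300994}
```

View pics/scene0.png

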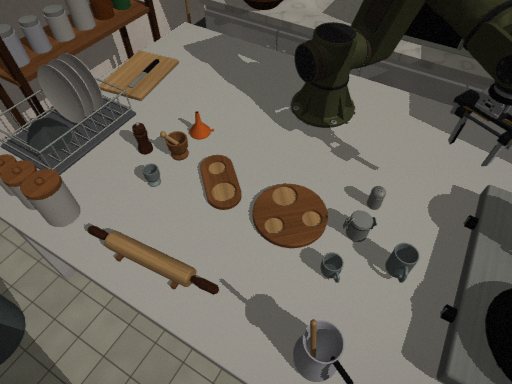

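View pics/side0.png

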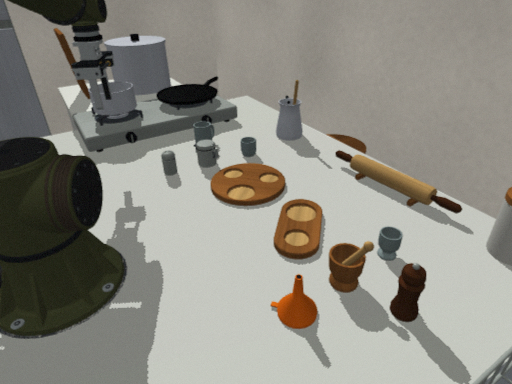

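View pics/wrist0.png

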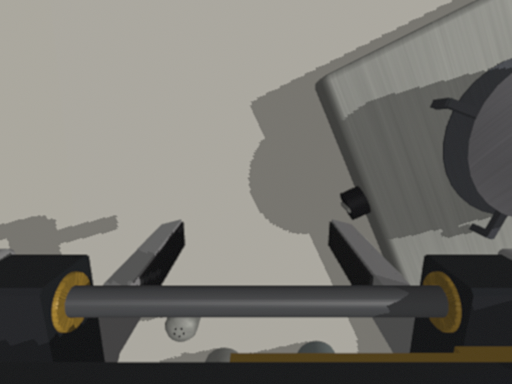

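The scene view shows the salt shaker (377,197), sugar jar (360,225), mug (404,260), coffee cup (332,265) and egg cup (152,175). The boards are at (290,214) and (220,181), and the funnel, mortar and mill are at upper left. Next I'll zoom in and get rough positions.

```bash
python3 - <<'E'
from h import *
c=load('scene0'); s=load('side0')
for n,u,v,z in [('salt',377,207,0),('sugar',358,238,0),('mug',400,277,0),('cup',331,277,0),('egg',153,184,0),('round',290,214,.016),('roundbig',285,196,.010),('rs1',274,226,.01),('rs2',311,219,.01),('obL',223,190,.01),('obS',217,168,.01),('funnel',200,132,0),('mortar',179,154,0),('mill',144,149,0)]:
    p=onplane(c,u,v,z); print(n,p.round(3), proj(s,p).round(0))
a=cv2.imread('pics/scene0.png')[120:300,110:440]; cv2.imwrite('pics/sz.png',cv2.resize(a,None,fx=2.4,fy=2.4,interpolation=3))
a=cv2.imread('pics/side0.png')[110:330,140:430]; cv2.imwrite('pics/sdz.png',cv2.resize(a,None,fx=2.6,fy=2.6,interpolation=3))
E
```

```text
salt [0.361 0.344 0.   ] [[170. 171.]]
sugar [0.496 0.332 0.   ] [[209. 161.]]
mug [0.553 0.471 0.   ] [[207. 143.]]
cup [0.647 0.313 0.   ] [[250. 152.]]
egg [ 0.644 -0.31   0.   ] [[389. 252.]]
round [0.532 0.129 0.016] [[249. 179.]]
roundbig [0.476 0.083 0.01 ] [[240. 193.]]
rs1 [0.59  0.107 0.01 ] [[269. 179.]]
rs2 [0.512 0.189 0.01 ] [[234. 175.]]
obL [ 0.555 -0.097  0.01 ] [[301. 215.]]
obS [ 0.488 -0.166  0.01 ] [[296. 239.]]
funnel [ 0.366 -0.328  0.   ] [[297. 313.]]
mortar [ 0.495 -0.323 -0.   ] [[345. 283.]]
mill [ 0.538 -0.444  0.   ] [[407. 314.]]
```

View pics/sz.png

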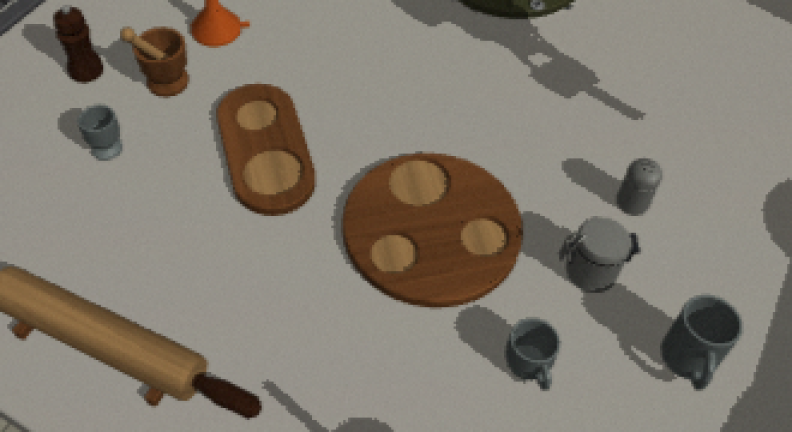

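View pics/sdz.png

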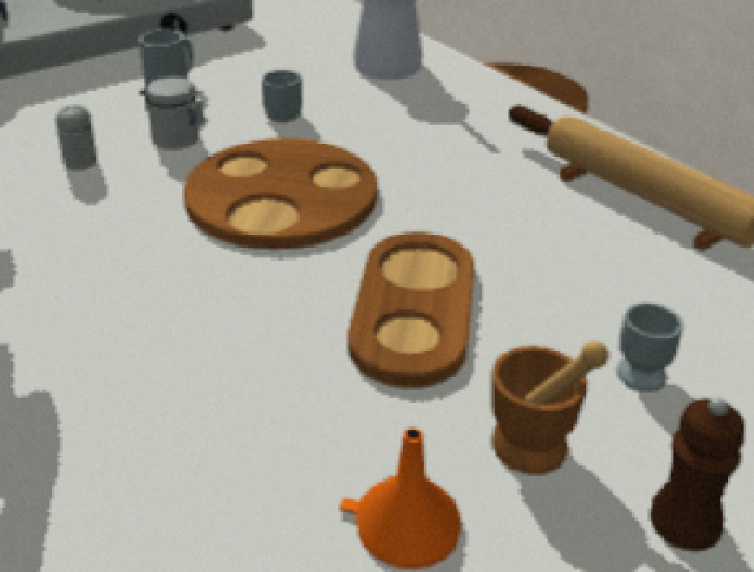

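```bash
cat >> h.py <<'E'
from scipy.spatial.transform import Rotation as Ro
def tool():
    o=ctrl.get_obs(); return np.array(o['ee_pos']),Ro.from_euler('xyz',o['eef_rot']).as_matrix(),o
def go(P,yaw=None):
    """TCP target P; yaw= world angle of tool y axis (jaw). prints turn about tool x first, then shift in turned tool axes (mm)"""
    p,R,o=tool()
    # desired: x down, y=(cos,sin,0), z = x cross y
    if yaw is None: yaw=np.arctan2(R[1,1],R[0,1])
    x=np.array([0,0,-1.]);y=np.array([np.cos(yaw),np.sin(yaw),0]);T=np.stack([x,y,np.cross(x,y)],1)
    rv=Ro.from_matrix(R.T@T).as_rotvec()
    print('turn',rv.round(3),'(deg %.1f)'%np.degrees(np.linalg.norm(rv)),'then shift',(T.T@(np.array(P)-p)*1000).round(1),
      '| shift in present axes',(R.T@(np.array(P)-p)*1000).round(1))
def st():
    p,R,o=tool(); print('t %.2f'%o['time_s'],'pos',p.round(4),'yaw_y %.1f'%np.degrees(np.arctan2(R[1,1],R[0,1])),'downerr',R[:2,0].round(4),'F',np.round(o['force'],1),'w %.4f'%o['grip_width'],'q',np.round(o['qpos'],2))
E
python3 - <<'E'
from h import *
p,R,o=tool(); print(R.round(3)); st()
c=load('wrist0'); Rc,_=cv2.Rodrigues(np.array(c['rvec'],float)); C=-Rc.T@c['tvec'].ravel()
print('cam in tool',(R.T@(C-p)).round(4)); print((R.T@Rc.T).round(3))
go([0.5,0.33,0.33],None); print(proj(c,p))
print(onplane(c,256,0,0),onplane(c,256,250,0))
E
```

```text
[[-0.     0.43   0.903]
 [-0.001  0.903 -0.43 ]
 [-1.    -0.001 -0.   ]]
t 0.15 pos [0.2366 0.4963 0.205 ] yaw_y 64.5 downerr [-0.0004 -0.0007] F [ 0.  -0.7 -0.9] w 0.0939 q [ 1.06  0.3   1.52  0.    1.32 -0.07]
cam in tool [-0.1795  0.0012 -0.0701]
[[-0.    -0.241  0.971]
 [ 1.    -0.     0.   ]
 [ 0.     0.971  0.241]]
turn [-0.    -0.     0.001] (deg 0.0) then shift [-125.   -36.8  309.4] | shift in present axes [-124.9  -36.9  309.3]
[[254.23203561 233.70044433]]
[0.04807511 0.58735214 0.        ] [0.33150981 0.45210734 0.        ]
```

play_rows(
  deltas=[
    [[-13,0,36,0,0,0,94],[-13,0,36,0,0,0,94],[-13,0,36,0,0,0,94],[-13,0,36,0,0,0,94],[-13,0,36,0,0,0,94],[-13,0,36,0,0,0,94],[-13,0,36,0,0,0,94],[-13,0,36,0,0,0,94],[-13,0,36,0,0,0,94],[0,0,36,0,0,0,94]],
  ],
  grip_force=15,
)

```text
time_s: 1.15
ee_pos: [0.5631, 0.3409, 0.3242]
eef_rot: [0.94, 1.568, 0.495]
force: [0.4, -0.2, 0.7]
grip_width: 0.094
```

```bash
python3 - <<'E'
from h import *
c=snap('wrist','w1'); st()
a=cv2.imread('pics/w1.png'); cv2.imwrite('pics/w1z.png',cv2.resize(a[0:290],None,fx=1.56,fy=1.56,interpolation=3))
E
```

```text
t 1.20 pos [0.5666 0.3378 0.322 ] yaw_y 64.3 downerr [ 0.0005 -0.0009] F [ 3.5 -3.  -2.2] w 0.0940 q [ 0.48  0.52  0.96 -0.    1.67 -0.64]
```

View pics/w1z.png

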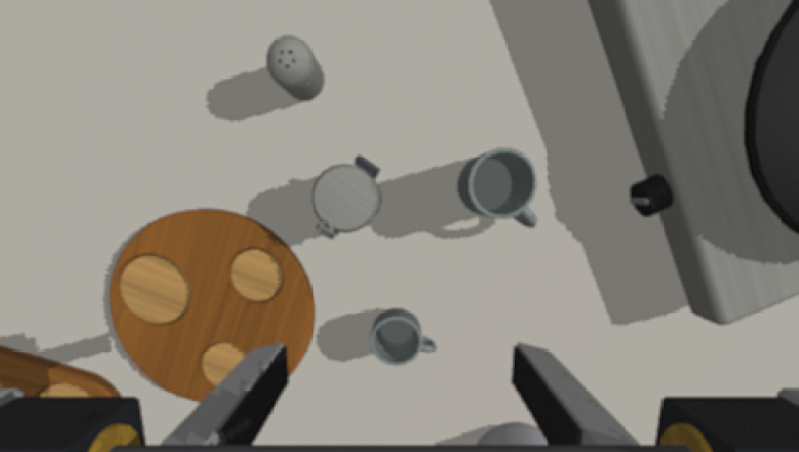

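The wrist view, in zoomed pixels, shows the cup rim (397,335), mug rim (501,183), jar lid (347,198), salt cap (287,59) and round-board hollows (155,289) and (256,275). I'll triangulate these against the fixed cameras.

```bash
cat >> h.py <<'E'
def tri(obs):
    """obs: list of (cam,u,v) -> point, residual mm"""
    A=np.zeros((3,3));b=np.zeros(3);L=[]
    for c,u,v in obs:
        R,_=cv2.Rodrigues(np.array(c['rvec'],float)); o=-R.T@np.array(c['tvec']).ravel()
        d=R.T@np.array([(u-c['cx'])/c['fx'],(v-c['cy'])/c['fy'],1]);d/=np.linalg.norm(d)
        M=np.eye(3)-np.outer(d,d);A+=M;b+=M@o;L.append((o,M))
    X=np.linalg.solve(A,b);return X,[round(1000*np.linalg.norm(M@(X-o)),1) for o,M in L]
def circ(c,img,P,r,z,col,s):
    a=np.linspace(0,2*np.pi,60);pts=np.c_[P[0]+r*np.cos(a),P[1]+r*np.sin(a),np.full(60,z)]
    cv2.polylines(img,[np.round(proj(c,pts)*s*8).astype(int)],True,col,1,cv2.LINE_AA,3)
E
python3 - <<'E'
from h import *
w=load('w1');s=load('scene0');d=load('side0')
Z=1.56
sc=lambda u,v:(s,110+u/2.4,120+v/2.4); sd=lambda u,v:(d,140+u/2.6,110+v/2.6); ww=lambda u,v:(w,u/Z,v/Z)
T={'cup rim':[ww(397,335),sc(533,340),sd(282,80)],
'mug rim':[ww(501,183),sc(711,318),sd(165,40)],
'jar lid':[ww(347,198),sc(604,240),sd(170,90)],
'salt':[ww(287,59),sc(647,167),sd(73,113)],
'egg':[sc(100,121),sd(651,321)],
'big':[ww(155,289),sc(418,184),sd(263,217)],
's1':[ww(256,275),sc(484,238),sd(241,167)],
's2':[sc(393,254),sd(336,178)],
'obL':[sc(272,172),sd(419,269)],'obS':[sc(257,115),sd(408,334)]}
for k,o in T.items():
    X,r=tri(o);print(k,X.round(4),r,[onplane(*q,X[2] if 0 else {'cup rim':.056,'mug rim':.085,'jar lid':.076,'salt':.074,'egg':.062}.get(k,.01)).round(3)[:2] for q in o])
E
```

```text
cup rim [0.6325 0.3036 0.0509] [np.float64(5.1), np.float64(3.4), np.float64(3.0)] [array([0.628, 0.309]), array([0.635, 0.3  ]), array([0.63 , 0.294])]
mug rim [0.5337 0.4546 0.0831] [np.float64(3.4), np.float64(3.0), np.float64(4.8)] [array([0.532, 0.457]), array([0.531, 0.454]), array([0.533, 0.443])]
jar lid [0.4842 0.324  0.0688] [np.float64(2.4), np.float64(2.3), np.float64(0.5)] [array([0.485, 0.327]), array([0.489, 0.322]), array([0.478, 0.308])]
salt [0.358  0.3309 0.07  ] [np.float64(2.1), np.float64(2.7), np.float64(2.6)] [array([0.359, 0.333]), array([0.358, 0.33 ]), array([0.357, 0.318])]
egg [ 0.6344 -0.3082  0.0579] [np.float64(1.6), np.float64(1.6)] [array([ 0.636, -0.303]), array([ 0.631, -0.312])]
big [0.4787 0.0824 0.0089] [np.float64(1.0), np.float64(0.8), np.float64(0.4)] [array([0.478, 0.084]), array([0.479, 0.082]), array([0.478, 0.081])]
s1 [0.512  0.1922 0.0102] [np.float64(0.8), np.float64(0.9), np.float64(0.9)] [array([0.513, 0.193]), array([0.512, 0.191]), array([0.511, 0.193])]
s2 [0.5906 0.1061 0.0111] [np.float64(0.3), np.float64(0.3)] [array([0.59 , 0.106]), array([0.592, 0.107])]
obL [ 0.5604 -0.0914  0.0108] [np.float64(0.0), np.float64(0.0)] [array([ 0.56 , -0.092]), array([ 0.561, -0.091])]
obS [ 0.4891 -0.1657  0.0116] [np.float64(0.8), np.float64(0.8)] [array([ 0.487, -0.166]), array([ 0.491, -0.165])]
```

```bash
python3 - <<'E'
from h import *
c=snap('wrist','w2'); st()
a=cv2.imread('pics/w2.png'); a=cv2.resize(a,None,fx=3,fy=3,interpolation=3)
w1=load('w1');print((c['rvec']-w1['rvec']).round(4),(c['tvec']-w1['tvec']).round(4))
for P,r,z in [((.628,.307),.027,.056),((.532,.456),.031,.085),((.485,.326),.031,.076),((.485,.326),.031,.0),((.359,.333),.021,.037),((.478,.083),.04,.016),((.512,.1925),.03,.016),((.532,.456),.031,0),((.628,.307),.021,0)]:
    circ(c,a,P,r,z,(0,0,255),3)
b=np.vstack([a[450:800,50:850],]) ; cv2.imwrite('pics/o1.png',a[30:560,480:1120]); cv2.imwrite('pics/o2.png',a[380:760,50:850])
E
```

```text
t 1.25 pos [0.5645 0.3391 0.3211] yaw_y 64.3 downerr [-0.0011 -0.0011] F [-0.3  0.1 -1. ] w 0.0942 q [ 0.49  0.51  0.96 -0.    1.67 -0.64]
[-0.0017  0.0042  0.0042] [ 0.0008 -0.0022 -0.0012]
```

View pics/o1.png

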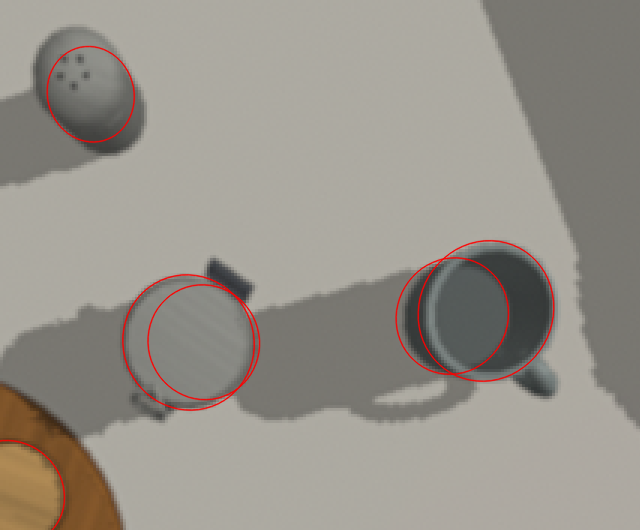

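View pics/o2.png

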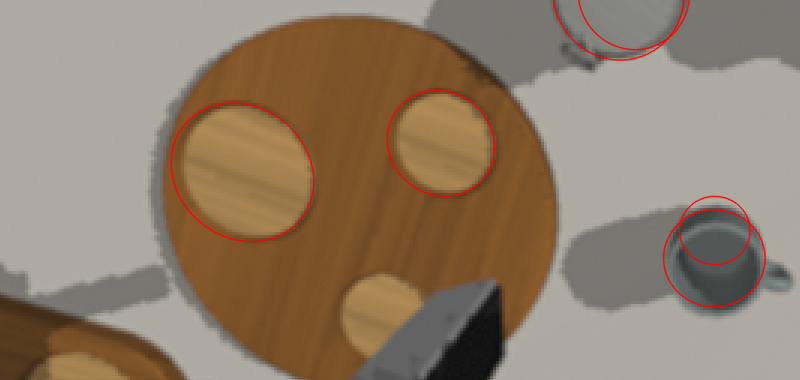

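```bash
python3 - <<'E'
from h import *
c=load('w2')
def a(u,v,z,P):
    p=onplane(c,u/3,v/3,z);d=p[:2]-P;return p.round(4),np.linalg.norm(d).round(4),np.degrees(np.arctan2(d[1],d[0])).round(1)
print('cup',a(840,660,.035,(.631,.305)))
print('mug',a(1027,423,.06,(.532,.456)))
print('jar',a(710,310,.07,(.485,.326)),a(632,435,.07,(.485,.326)))
print('board x', np.degrees(np.arctan2(*( (np.array([.551,.149])-[.4785,.083])[::-1]))))
print('obl x', np.degrees(np.arctan2(*( (np.array([.489,-.1657])-[.5604,-.0914])[::-1]))))
go([.631,.305,.10],np.radians(0)); 
E
```

```text
cup (array([0.6637, 0.337 , 0.035 ]), np.float64(0.0458), np.float64(44.4))
mug (array([0.5828, 0.4738, 0.06  ]), np.float64(0.0539), np.float64(19.3))
jar (array([0.4676, 0.3564, 0.07  ]), np.float64(0.035), np.float64(119.8)) (array([0.5031, 0.2962, 0.07  ]), np.float64(0.0349), np.float64(-58.8))
board x 42.31299999787592
obl x -133.85974039945657
turn [1.122 0.    0.002] (deg 64.3) then shift [221.1  66.5  34.1] | shift in present axes [221.1  -1.6  74.8]
```

The overlay fits well. The cup is at about (0.631, 0.305) with its handle at 44°, so I'll grip with the jaw axis at 134°.

play_rows(
  deltas=[
    [[20,0,0,-0.14,0,0,94],[20,0,0,-0.14,0,0,94],[20,0,0,-0.14,0,0,94],[20,0,0,-0.14,0,0,94],[20,0,0,-0.14,0,0,94],[20,0,0,-0.14,0,0,94],[20,0,0,-0.14,0,0,94],[20,0,0,-0.14,0,0,94],[20,0,0,-0.1,0,0,94],[0,0,0,0,0,0,94]],
  ],
)

```text
time_s: 2.25
ee_pos: [0.56, 0.3413, 0.1394]
eef_rot: [2.846, 1.566, -2.66]
force: [-0.4, 0.6, -0.5]
grip_width: 0.0937
```

```bash
python3 - <<'E'
from h import *
st(); go([.631,.305,.09],np.radians(134.4))
c=snap('wrist','w3')
a=cv2.imread('pics/w3.png'); a=cv2.resize(a,None,fx=1.5,fy=1.5,interpolation=3)
for P,r,z in [((.631,.305),.027,.056),((.631,.305),.021,0),((.485,.326),.031,.076),((.532,.456),.031,.085)]: circ(c,a,P,r,z,(0,0,255),1.5)
cv2.imwrite('pics/o3.png',a)
E
```

```text
t 2.25 pos [0.56   0.3413 0.1394] yaw_y 134.5 downerr [-0.0045 -0.0024] F [-0.4  0.6 -0.5] w 0.0937 q [ 0.49  0.59  1.26  0.    1.3  -1.86]
turn [ 0.002 -0.005 -0.001] (deg 0.3) then shift [ 49.4 -75.6  25.3] | shift in present axes [ 49.2 -75.8  25.4]
```

View pics/o3.png

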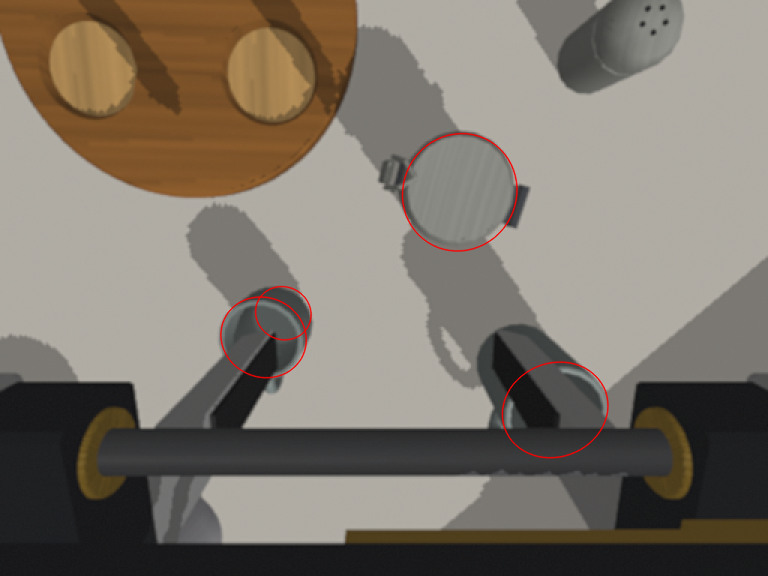

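play_rows(
  deltas=[
    [[16,-25,9,0,0,0,94],[16,-25,8,0,0,0,94],[17,-26,8,0,0,0,94],[15,0,0,0,0,0,94],[25,0,0,0,0,0,94],[26,0,0,0,0,0,94],[10,0,0,0,0,0,94],[0,0,0,0,0,0,94]],
  ],
)

```text
time_s: 3.1
ee_pos: [0.632, 0.3051, 0.017]
eef_rot: [2.729, 1.569, -2.78]
force: [-0.1, 0.1, 1.2]
grip_width: 0.0941
```

```bash
python3 - <<'E'
from h import *
st(); go([.631,.305,.014],np.radians(134.4))
c=snap('scene','s4')
cv2.imwrite('pics/s4z.png',cv2.resize(cv2.imread('pics/s4.png')[190:340,230:430],None,fx=3.5,fy=3.5,interpolation=3))
E
```

```text
t 3.10 pos [0.632  0.3051 0.017 ] yaw_y 134.4 downerr [-0.0014 -0.0005] F [-0.1  0.1  1.2] w 0.0941 q [ 0.4   0.82  1.18  0.    1.15 -1.95]
turn [-0.001 -0.001 -0.001] (deg 0.1) then shift [ 3.   0.6 -0.8] | shift in present axes [ 3.   0.6 -0.8]
```

View pics/s4z.png

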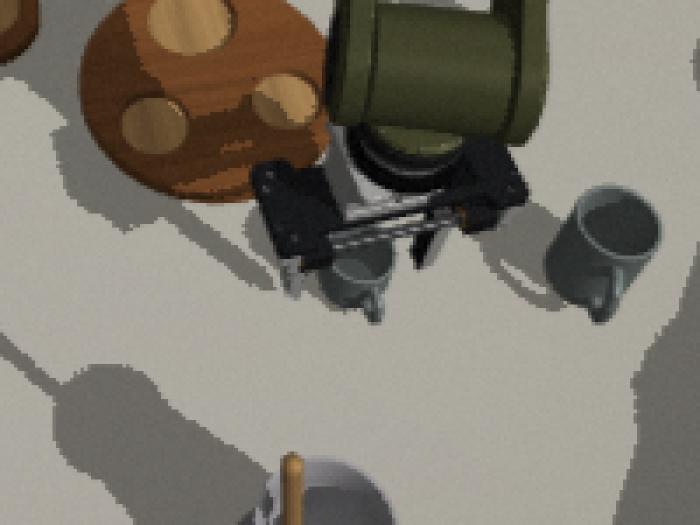

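The cup stands between the jaws, so I'll close on it.

play_rows(
  deltas=[
    [[2,0,0,0,0,0,45],[0,0,0,0,0,0,45],[0,0,0,0,0,0,45],[0,0,0,0,0,0,45],[0,0,0,0,0,0,45],[0,0,0,0,0,0,45]],
  ],
  grip_force=20,
)

```text
time_s: 3.75
ee_pos: [0.6327, 0.3047, 0.0156]
eef_rot: [-0.902, 1.571, -0.127]
force: [0.0, -0.7, 1.3]
grip_width: 0.0533
```

```bash
python3 - <<'E'
from h import *
st(); go([.489,-.166,.15],np.radians(46))
E
```

```text
t 3.75 pos [0.6327 0.3047 0.0156] yaw_y 134.4 downerr [ 0.0002 -0.    ] F [ 0.  -0.7  1.3] w 0.0533 q [ 0.4   0.82  1.18 -0.    1.14 -1.95]
turn [1.543 0.    0.   ] (deg 88.4) then shift [-134.4 -438.5  223.6] | shift in present axes [-134.4 -235.7 -432.1]
```

play_rows(
  deltas=[
    [[-15,0,0,0,0,0,45],[-15,0,0,0,0,0,45],[-15,0,0,0.12,0,0,45],[-15,0,0,0.13,0,0,45],[-15,0,0,0.13,0,0,45],[-15,0,0,0.13,0,0,45],[-15,0,0,0.13,0,0,45],[-15,0,0,0.13,0,0,45],[-15,0,0,0.13,0,0,45],[0,0,0,0.13,0,0,45]],
  ],
)

```text
time_s: 4.75
ee_pos: [0.6335, 0.3052, 0.1548]
eef_rot: [0.662, 1.566, 0.402]
force: [-0.2, 0.7, -0.6]
grip_width: 0.0526
```

play_rows(
  deltas=[
    [[0,0,0,0.13,0,0,45],[0,0,0,0.13,0,0,45],[0,0,0,0.13,0,0,45],[0,0,0,0.12,0,0,45],[0,-40,20,0,0,0,45],[0,-40,20,0,0,0,45],[0,-40,20,0,0,0,45],[0,-40,20,0,0,0,45],[0,-40,20,0,0,0,45],[0,-40,20,0,0,0,45]],
  ],
)

```text
time_s: 5.75
ee_pos: [0.5525, 0.047, 0.1521]
eef_rot: [0.79, 1.569, 0.025]
force: [1.7, -0.9, -1.0]
grip_width: 0.0525
```

```bash
python3 - <<'E'
from h import *
st(); go([.489,-.166,.15],np.radians(46))
E
```

```text
t 5.75 pos [0.5525 0.047  0.1521] yaw_y 46.2 downerr [0.002  0.0001] F [ 1.7 -0.9 -1. ] w 0.0525 q [ 0.02  0.36  1.57  0.    1.21 -0.79]
turn [ 0.003  0.001 -0.001] (deg 0.2) then shift [   2.1 -197.4  102.3] | shift in present axes [   2.  -197.7  101.6]
```

play_rows(
  deltas=[
    [[0,-40,20,0,0,0,45],[0,-40,20,0,0,0,45],[0,-40,20,0,0,0,45],[0,-40,21,0,0,0,45],[20,-38,21,0,0,0,45],[30,0,0,0,0,0,45],[20,0,0,0,0,0,45],[0,0,0,0,0,0,45]],
  ],
)

```text
time_s: 6.55
ee_pos: [0.4886, -0.1649, 0.0795]
eef_rot: [-2.79, 1.568, 2.727]
force: [0.5, -0.1, -1.4]
grip_width: 0.0527
```

```bash
python3 - <<'E'
from h import *
st(); go([.489,-.166,.025],np.radians(46))
c=snap('wrist','w5');s=snap('side','d5')
a=cv2.imread('pics/w5.png'); a=cv2.resize(a,None,fx=1.5,fy=1.5,interpolation=3)
for P,r,z in [((.489,-.166),.03,.016),((.5604,-.0914),.04,.016)]: circ(c,a,P,r,z,(0,0,255),1.5)
cv2.imwrite('pics/o5.png',a)
a=cv2.imread('pics/d5.png'); a=cv2.resize(a,None,fx=3,fy=3,interpolation=3)
for P,r,z in [((.489,-.166),.03,.016),((.5604,-.0914),.04,.016)]: circ(s,a,P,r,z,(0,0,255),3)
cv2.imwrite('pics/o5d.png',a[400:900,600:1200])
E
```

```text
t 6.55 pos [ 0.4886 -0.1649  0.0795] yaw_y 46.1 downerr [-0.0025  0.0011] F [ 0.5 -0.1 -1.4] w 0.0527 q [-0.4   0.37  1.74  0.    1.03 -1.2 ]
turn [ 0.002 -0.003  0.001] (deg 0.2) then shift [54.5 -0.5  1.1] | shift in present axes [54.5 -0.5  1.2]
```

View pics/o5.png

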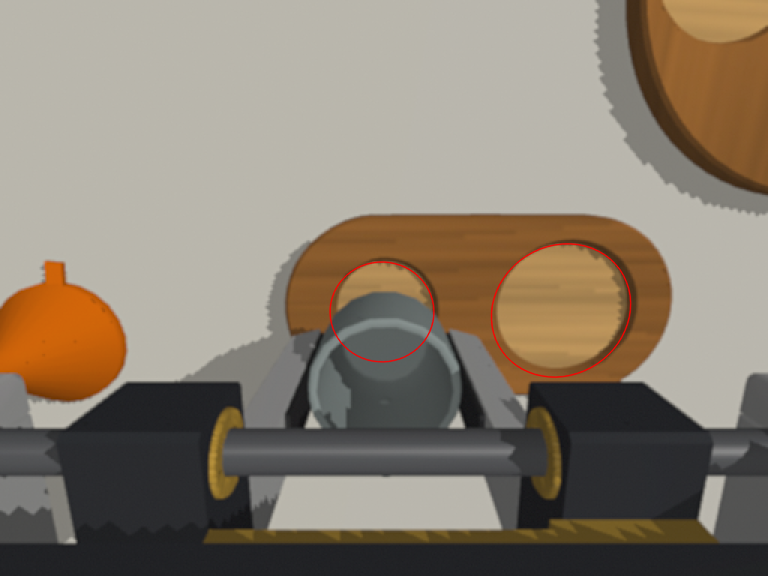

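View pics/o5d.png

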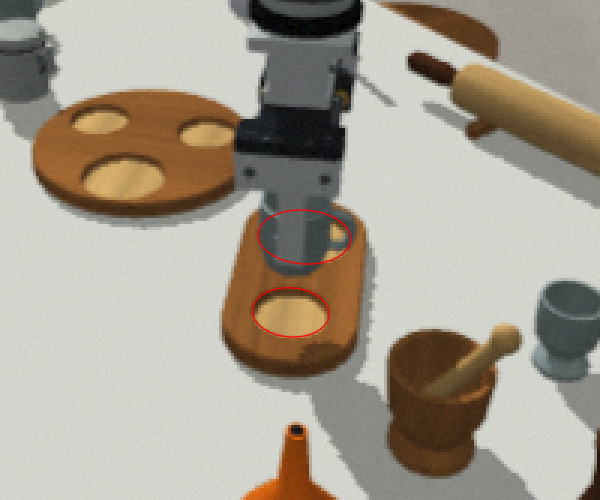

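play_rows(
  deltas=[
    [[20,1,0,0,0,0,45],[20,0,0,0,0,0,45],[8,0,0,0,0,0,45],[3,0,0,0,0,0,45],[1,0,0,0,0,0,45],[0,0,0,0,0,0,45]],
  ],
)

```text
time_s: 7.25
ee_pos: [0.4908, -0.1644, 0.0294]
eef_rot: [0.349, 1.569, -0.416]
force: [0.2, 0.1, -1.9]
grip_width: 0.0526
```

play_rows(
  deltas=[
    [[1,0,0,0,0,0,45],[1,0,0,0,0,0,45],[0,0,0,0,0,0,45]],
  ],
)

```text
time_s: 7.55
ee_pos: [0.4903, -0.1642, 0.0265]
eef_rot: [0.119, 1.571, -0.645]
force: [-0.0, 0.4, -1.8]
grip_width: 0.0524
```

```bash
python3 - <<'E'
from h import *
st(); go([.490,-.165,.0255],np.radians(46))
E
```

```text
t 7.55 pos [ 0.4903 -0.1642  0.0265] yaw_y 46.2 downerr [ 0. -0.] F [-0.   0.4 -1.8] w 0.0524 q [-0.39  0.45  1.77 -0.    0.91 -1.2 ]
turn [ 0.003  0.    -0.   ] (deg 0.2) then shift [ 1.  -0.7  0.3] | shift in present axes [ 1.  -0.7  0.3]
```

play_rows(
  deltas=[
    [[1,0,0,0,0,0,45],[0,0,0,0,0,0,45]],
  ],
)

```text
time_s: 7.75
ee_pos: [0.4904, -0.1643, 0.0256]
eef_rot: [0.284, 1.571, -0.481]
force: [0.0, -0.1, -0.2]
grip_width: 0.0527
```

play_rows(
  deltas=[
    [[0.5,0,0,0,0,0,45],[0,0,0,0,0,0,45]],
  ],
)

```text
time_s: 7.95
ee_pos: [0.4904, -0.1643, 0.0255]
eef_rot: [0.18, 1.57, -0.585]
force: [-3.0, 1.0, 7.3]
grip_width: 0.0528
```

play_rows(
  deltas=[
    [[0.5,0,0,0,0,0,45],[0,0,0,0,0,0,45]],
  ],
)

```text
time_s: 8.15
ee_pos: [0.4905, -0.1643, 0.0255]
eef_rot: [0.171, 1.57, -0.594]
force: [-6.5, 1.8, 14.3]
grip_width: 0.0526
```

Contact came at exactly the predicted height. Release, then lift.

play_rows(
  deltas=[
    [[-0.7,0,0,0,0,0,60],[0,0,0,0,0,0,75],[0,0,0,0,0,0,75],[0,0,0,0,0,0,75],[-15,0,0,0,0,0,75],[-30,0,0,0,0,0,94],[-40,0,0,0,0,0,94],[-45,0,0,0,0,0,94],[0,0,0,0,0,0,94]],
  ],
)

```text
time_s: 9.05
ee_pos: [0.4924, -0.1651, 0.1607]
eef_rot: [0.371, 1.562, -0.393]
force: [-0.5, 0.3, -0.8]
grip_width: 0.0937
```

```bash
python3 - <<'E'
from h import *
st(); go([.485,.326,.15],np.radians(30.6))
c=snap('wrist','w6');s=snap('side','d6')
a=cv2.imread('pics/w6.png'); a=cv2.resize(a,None,fx=1.5,fy=1.5,interpolation=3)
for P,r,z in [((.490,-.165),.03,.016),((.562,-.09),.04,.016),((.490,-.165),.027,.066)]: circ(c,a,P,r,z,(0,0,255),1.5)
b=cv2.imread('pics/d6.png'); b=cv2.resize(b[130:290,230:400],None,fx=2,fy=2,interpolation=3)
a[:320,:340]=b
cv2.imwrite('pics/o6.png',a)
E
```

```text
t 9.05 pos [ 0.4924 -0.1651  0.1607] yaw_y 46.2 downerr [ 0.0082 -0.0034] F [-0.5  0.3 -0.8] w 0.0937 q [-0.39  0.27  1.67  0.    1.19 -1.2 ]
turn [ 0.272  0.008 -0.004] (deg 15.6) then shift [  10.7  243.6 -426.5] | shift in present axes [   8.9  349.2 -345.4]
```

View pics/o6.png

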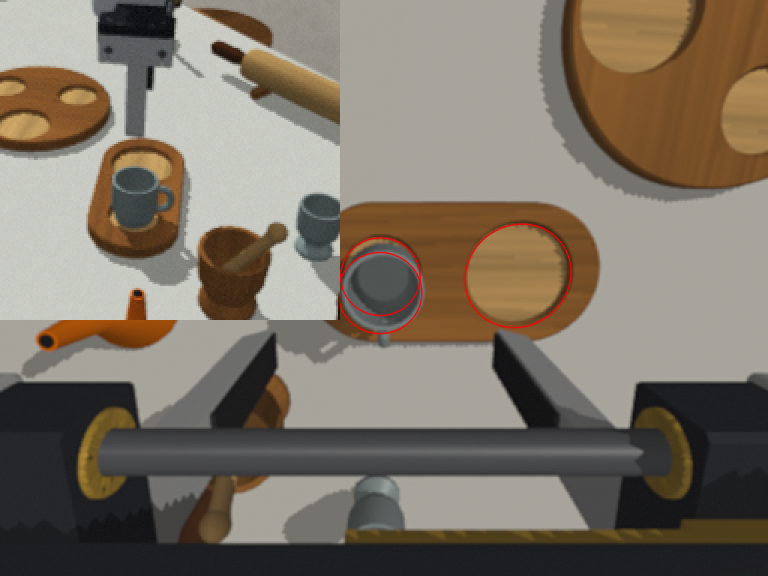

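The cup is standing in the small hollow. Next is the sugar jar.

play_rows(
  deltas=[
    [[0,0,0,0.136,0,0,94],[0,0,0,0.136,0,0,94],[0,20,-35,0,0,0,94],[0,20,-35,0,0,0,94],[0,20,-35,0,0,0,94],[0,20,-35,0,0,0,94],[0,20,-35,0,0,0,94],[0,20,-35,0,0,0,94],[0,20,-35,0,0,0,94],[0,20,-35,0,0,0,94]],
  ],
)

```text
time_s: 10.15
ee_pos: [0.4845, 0.1597, 0.1534]
eef_rot: [-1.851, 1.568, -2.888]
force: [0.3, 0.3, 0.3]
grip_width: 0.0943
```

play_rows(
  deltas=[
    [[0,21,-36,0,0,0,94],[0,21,-36,0,0,0,94],[0,21,-37,0,0,0,94],[0,21,-37,0,0,0,94],[0,0,0,0,0,0,94],[0,0,0,0,0,0,94]],
  ],
)

```text
time_s: 10.75
ee_pos: [0.4827, 0.3267, 0.1532]
eef_rot: [-1.521, 1.568, -2.557]
force: [0.1, -0.4, -0.8]
grip_width: 0.0938
```

```bash
python3 - <<'E'
from h import *
st(); go([.485,.326,.034],np.radians(30.6))
c=snap('wrist','w7');s=snap('scene','s7')
a=cv2.imread('pics/w7.png'); a=cv2.resize(a,None,fx=1.5,fy=1.5,interpolation=3)
for P,r,z in [((.485,.326),.031,.076),((.485,.326),.031,.0)]: circ(c,a,P,r,z,(0,0,255),1.5)
cv2.imwrite('pics/o7.png',a)
E
```

```text
t 10.75 pos [0.4827 0.3267 0.1532] yaw_y 30.7 downerr [-0.0026 -0.0017] F [ 0.1 -0.4 -0.8] w 0.0938 q [ 0.53  0.42  1.48 -0.    1.24 -0.  ]
turn [0.001 0.    0.003] (deg 0.2) then shift [119.2   1.6   1.8] | shift in present axes [119.2   2.    1.7]
```

View pics/o7.png

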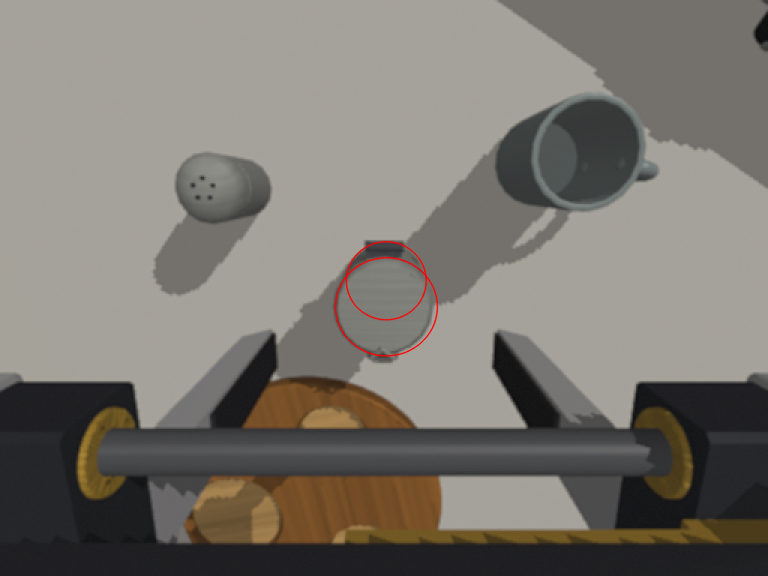

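play_rows(
  deltas=[
    [[20,1,2,0,0,0,94],[25,0,0,0,0,0,94],[25,0,0,0,0,0,94],[25,0,0,0,0,0,94],[20,0,0,0,0,0,94],[4,0,0,0,0,0,94],[0,0,0,0,0,0,55],[0,0,0,0,0,0,55],[0,0,0,0,0,0,55],[0,0,0,0,0,0,55]],
  ],
  grip_force=25,
)

```text
time_s: 11.85
ee_pos: [0.4856, 0.3255, 0.037]
eef_rot: [1.548, 1.57, 0.511]
force: [-1.9, -1.3, 1.9]
grip_width: 0.0652
```

play_rows(
  deltas=[
    [[0,0,0,0,0,0,55],[0,0,0,0,0,0,55]],
  ],
)

```text
time_s: 12.05
ee_pos: [0.4855, 0.3254, 0.0368]
eef_rot: [1.319, 1.57, 0.283]
force: [-2.7, -2.3, 6.6]
grip_width: 0.0617
```

```bash
python3 - <<'E'
from h import *
st(); go([.562,-.09,.14],np.radians(30.6))
E
```

```text
t 12.05 pos [0.4855 0.3254 0.0368] yaw_y 30.6 downerr [0.0004 0.0001] F [-2.7 -2.3  6.6] w 0.0617 q [ 0.53  0.56  1.57 -0.    1.01 -0.01]
turn [-0.  0. -0.] (deg 0.0) then shift [-103.2 -145.6  396.6] | shift in present axes [-103.2 -145.5  396.6]
```

play_rows(
  deltas=[
    [[-20,0,0,0,0,0,55],[-30,0,0,0,0,0,55],[-30,0,0,0,0,0,55],[-20,-10,27,0,0,0,55],[0,-13,37,0,0,0,55],[0,-13,37,0,0,0,55],[0,-13,37,0,0,0,55],[0,-13,37,0,0,0,55],[0,-13,37,0,0,0,55],[0,-13,37,0,0,0,55]],
  ],
)

```text
time_s: 13.05
ee_pos: [0.5363, 0.0648, 0.136]
eef_rot: [-2.137, 1.571, 3.109]
force: [-0.1, -0.8, -2.2]
grip_width: 0.062
```

play_rows(
  deltas=[
    [[0,-14,37,0,0,0,55],[0,-14,37,0,0,0,55],[0,-14,37,0,0,0,55],[0,-14,37,0,0,0,55],[0,0,0,0,0,0,55],[0,0,0,0,0,0,55]],
  ],
)

```text
time_s: 13.65
ee_pos: [0.5632, -0.09, 0.1357]
eef_rot: [-2.537, 1.57, 2.708]
force: [0.1, 1.3, -2.3]
grip_width: 0.0615
```

```bash
python3 - <<'E'
from h import *
st(); go([.562,-.09,.0475],np.radians(30.6))
c=snap('wrist','w8')
a=cv2.imread('pics/w8.png'); a=cv2.resize(a,None,fx=1.5,fy=1.5,interpolation=3)
for P,r,z in [((.490,-.165),.03,.016),((.562,-.09),.04,.016)]: circ(c,a,P,r,z,(0,0,255),1.5)
cv2.imwrite('pics/o8.png',a)
E
```

```text
t 13.65 pos [ 0.5632 -0.09    0.1357] yaw_y 30.5 downerr [-0.0007  0.0003] F [ 0.1  1.3 -2.3] w 0.0615 q [-0.22  0.41  1.54  0.    1.19 -0.76]
turn [-0.001 -0.001  0.   ] (deg 0.1) then shift [88.2 -1.  -0.6] | shift in present axes [88.2 -1.  -0.6]
```

View pics/o8.png

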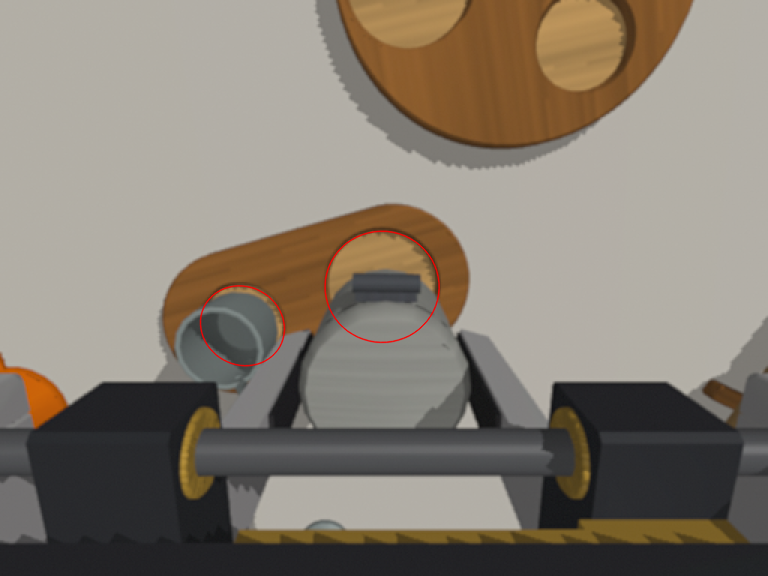

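play_rows(
  deltas=[
    [[25,-1,0,0,0,0,55],[25,0,0,0,0,0,55],[18,0,0,0,0,0,55],[10,0,0,0,0,0,55],[5,0,0,0,0,0,55],[2,0,0,0,0,0,55],[1,0,0,0,0,0,55],[0,0,0,0,0,0,55]],
  ],
)

```text
time_s: 14.5
ee_pos: [0.5629, -0.0901, 0.0508]
eef_rot: [0.825, 1.57, -0.212]
force: [-0.1, -1.0, -3.4]
grip_width: 0.0615
```

play_rows(
  deltas=[
    [[0.5,0,0,0,0,0,55],[0.5,0,0,0,0,0,55],[0,0,0,0,0,0,55]],
  ],
)

```text
time_s: 14.8
ee_pos: [0.5626, -0.0901, 0.0493]
eef_rot: [0.589, 1.571, -0.447]
force: [-0.2, -0.1, -1.7]
grip_width: 0.0617
```

play_rows(
  deltas=[
    [[1,0,0,0,0,0,55],[0.5,0,0,0,0,0,55],[0,0,0,0,0,0,55]],
  ],
)

```text
time_s: 15.1
ee_pos: [0.5625, -0.0901, 0.0475]
eef_rot: [-2.287, 1.571, 2.959]
force: [0.7, 0.6, -3.0]
grip_width: 0.0619
```

play_rows(
  deltas=[
    [[0.5,0,0,0,0,0,55],[0.5,0,0,0,0,0,55],[0,0,0,0,0,0,55]],
  ],
)

```text
time_s: 15.4
ee_pos: [0.5627, -0.0901, 0.0468]
eef_rot: [0.461, 1.571, -0.576]
force: [-1.2, -0.0, 1.1]
grip_width: 0.0614
```

Contact at the predicted height again. Release and lift.

play_rows(
  deltas=[
    [[0,0,0,0,0,0,68],[0,0,0,0,0,0,80],[0,0,0,0,0,0,80],[0,0,0,0,0,0,80],[-15,0,0,0,0,0,80],[-30,0,0,0,0,0,80],[-35,0,0,0,0,0,94],[-35,0,0,0,0,0,94],[0,0,0,0,0,0,94]],
  ],
)

```text
time_s: 16.3
ee_pos: [0.5645, -0.0905, 0.1677]
eef_rot: [0.817, 1.562, -0.22]
force: [0.2, -0.5, -0.1]
grip_width: 0.0935
```

```bash
python3 - <<'E'
from h import *
st(); go([.532,.456,.16],np.radians(109.3))
c=snap('wrist','w9');s=snap('side','d9')
a=cv2.imread('pics/w9.png'); a=cv2.resize(a,None,fx=1.5,fy=1.5,interpolation=3)
b=cv2.imread('pics/d9.png'); b=cv2.resize(b[130:290,230:400],None,fx=2,fy=2,interpolation=3)
a[-320:,:340]=b
cv2.imwrite('pics/o9.png',a)
E
```

```text
t 16.30 pos [ 0.5645 -0.0905  0.1677] yaw_y 30.6 downerr [ 0.0084 -0.0019] F [ 0.2 -0.5 -0.1] w 0.0935 q [-0.22  0.38  1.51  0.    1.25 -0.76]
turn [-1.374e+00  9.000e-03 -1.000e-03] (deg 78.7) then shift [  7.7 526.5 149.9] | shift in present axes [   6.4  250.2 -486.9]
```

View pics/o9.png

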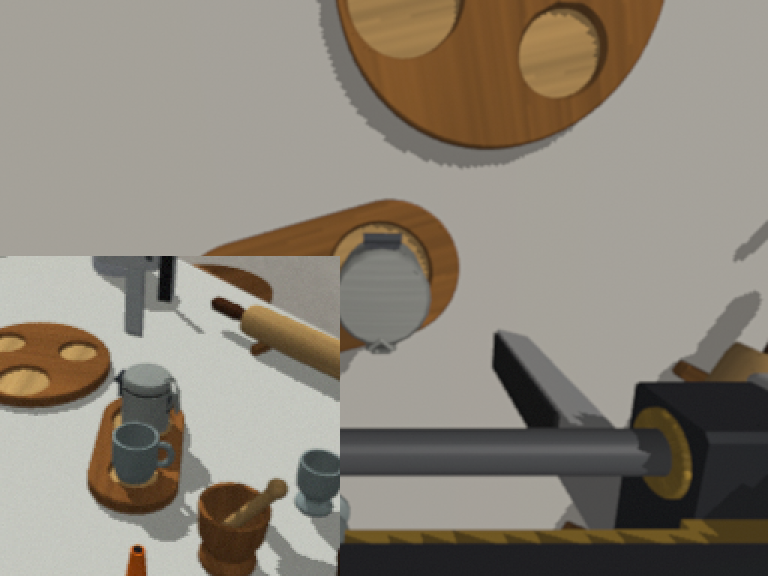

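The jar is in its large hollow. Before reaching for the mug I'll check how close the stove is.

```bash
python3 - <<'E'
from h import *
w=load('w2');s=load('scene0');d=load('side0')
# stove corners in wrist w1z: bottom corner (722,323)/1.56 ; edge points
for z in (0.03,.06,.09): print(z,[onplane(w,u/1.56,v/1.56,z).round(3) for u,v in [(722,323),(650,195),(590,0)]],[onplane(s,u,v,z).round(3) for u,v in [(488,187),(447,313),(471,222)]])
a=cv2.imread('pics/scene0.png')[170:384,380:512];b=cv2.imread('pics/side0.png')[60:160,60:260]
cv2.imwrite('pics/st.png',cv2.resize(a,None,fx=2.5,fy=2.5)); cv2.imwrite('pics/st2.png',cv2.resize(b,None,fx=3.5,fy=3.5))
E
```

```text
0.03 [array([0.778, 0.623, 0.03 ]), array([0.616, 0.595, 0.03 ]), array([0.426, 0.6  , 0.03 ])] [array([0.134, 0.618, 0.03 ]), array([0.605, 0.592, 0.03 ]), array([0.299, 0.595, 0.03 ])]
0.06 [array([0.76 , 0.607, 0.06 ]), array([0.609, 0.581, 0.06 ]), array([0.431, 0.585, 0.06 ])] [array([0.168, 0.608, 0.06 ]), array([0.622, 0.583, 0.06 ]), array([0.327, 0.586, 0.06 ])]
0.09 [array([0.743, 0.591, 0.09 ]), array([0.601, 0.566, 0.09 ]), array([0.436, 0.571, 0.09 ])] [array([0.202, 0.599, 0.09 ]), array([0.639, 0.574, 0.09 ]), array([0.355, 0.578, 0.09 ])]
```

View pics/st.png

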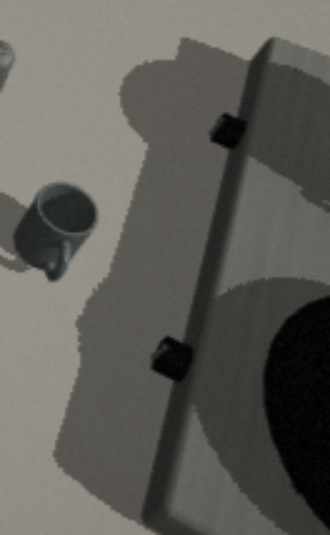

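View pics/st2.png

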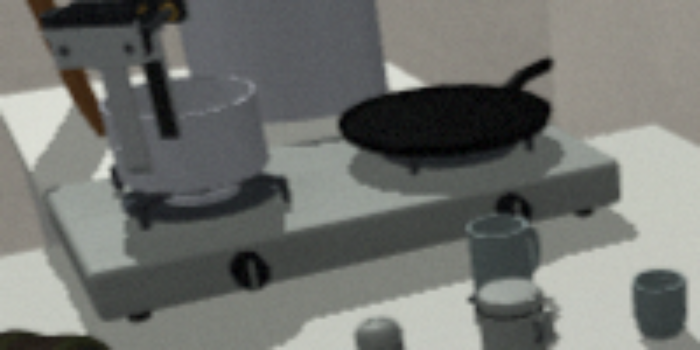

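The stove edge is at y≈0.60 and about 0.06 high, so the gripper clears it (body to y≈0.54).

play_rows(
  deltas=[
    [[0,0,0,-0.137,0,0,94],[0,0,0,-0.137,0,0,94],[0,0,0,-0.137,0,0,94],[0,0,0,-0.137,0,0,94],[0,0,0,-0.137,0,0,94],[0,0,0,-0.137,0,0,94],[0,0,0,-0.137,0,0,94],[0,0,0,-0.137,0,0,94],[0,0,0,-0.137,0,0,94],[0,0,0,-0.14,0,0,94]],
  ],
)

```text
time_s: 17.4
ee_pos: [0.562, -0.0899, 0.1605]
eef_rot: [2.575, 1.569, 2.917]
force: [-0.1, 0.5, 0.0]
grip_width: 0.0943
```

play_rows(
  deltas=[
    [[0,38,11,0,0,0,94],[0,38,11,0,0,0,94],[0,38,11,0,0,0,94],[0,38,11,0,0,0,94],[0,38,11,0,0,0,94],[0,38,11,0,0,0,94],[0,38,11,0,0,0,94],[0,38,11,0,0,0,94],[0,38,11,0,0,0,94],[0,38,11,0,0,0,94]],
  ],
)

```text
time_s: 18.4
ee_pos: [0.5403, 0.3063, 0.1605]
eef_rot: [-3.008, 1.569, -2.672]
force: [0.5, 0.5, 0.0]
grip_width: 0.0936
```

```bash
python3 - <<'E'
from h import *
st(); go([.532,.456,.16],np.radians(109.3))
c=snap('wrist','w10')
a=cv2.imread('pics/w10.png'); a=cv2.resize(a,None,fx=1.5,fy=1.5,interpolation=3)
for P,r,z in [((.532,.456),.031,.085),((.532,.456),.031,.0),((.512,.1925),.03,.016),((.591,.1065),.03,.016)]: circ(c,a,P,r,z,(0,0,255),1.5)
cv2.imwrite('pics/o10.png',a)
E
```

```text
t 18.40 pos [0.5403 0.3063 0.1605] yaw_y 109.3 downerr [-0.0019 -0.001 ] F [0.5 0.5 0. ] w 0.0936 q [ 0.46  0.5   1.36 -0.    1.29 -1.45]
turn [-0.001 -0.002  0.   ] (deg 0.1) then shift [  0.5 144.   41.7] | shift in present axes [  0.4 144.   41.6]
```

View pics/o10.png

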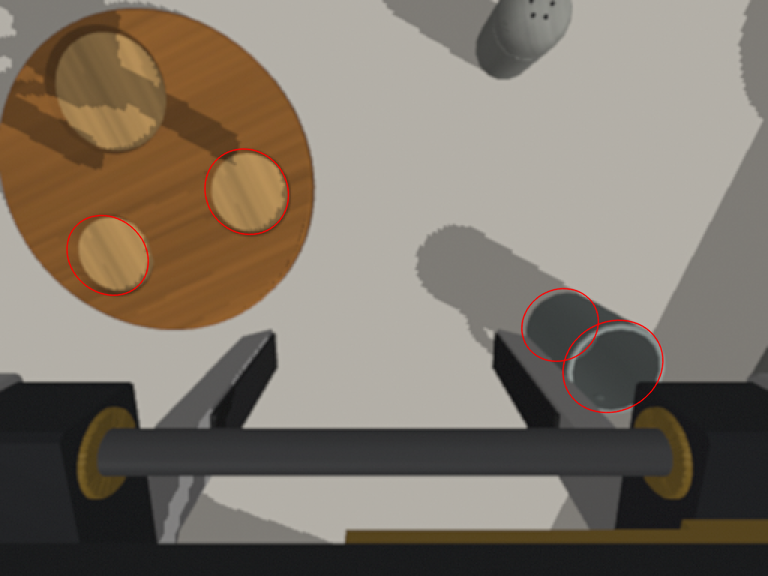

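play_rows(
  deltas=[
    [[0,36,10,0,0,0,94],[0,36,10,0,0,0,94],[0,36,11,0,0,0,94],[0,37,11,0,0,0,94],[0,0,0,0,0,0,94],[0,0,0,0,0,0,94]],
  ],
)

```text
time_s: 19.05
ee_pos: [0.5323, 0.4557, 0.16]
eef_rot: [-2.766, 1.568, -2.428]
force: [-0.4, -0.8, 0.1]
grip_width: 0.0941
```

```bash
python3 - <<'E'
from h import *
st(); go([.532,.456,.0335],np.radians(109.3))
c=snap('wrist','w11')
a=cv2.imread('pics/w11.png'); a=cv2.resize(a,None,fx=1.5,fy=1.5,interpolation=3)
for P,r,z in [((.532,.456),.031,.085),((.532,.456),.031,.0)]: circ(c,a,P,r,z,(0,0,255),1.5)
cv2.imwrite('pics/o11.png',a)
E
```

```text
t 19.05 pos [0.5323 0.4557 0.16  ] yaw_y 109.3 downerr [-0.0019 -0.0016] F [-0.4 -0.8  0.1] w 0.0941 q [ 0.66  0.68  1.07 -0.    1.39 -1.25]
turn [ 0.    -0.002  0.001] (deg 0.1) then shift [ 1.265e+02  4.000e-01 -1.000e-01] | shift in present axes [1.265e+02 5.000e-01 1.000e-01]
```

View pics/o11.png

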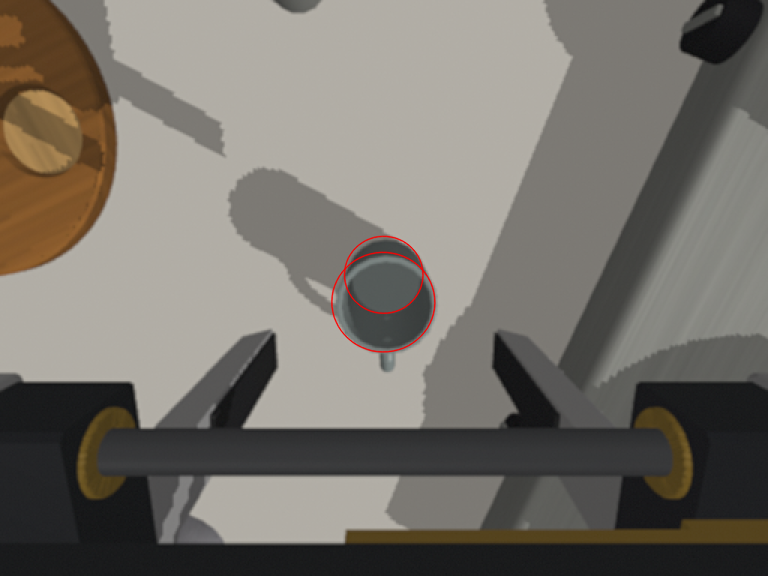

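play_rows(
  deltas=[
    [[20,0.5,0,0,0,0,94],[28,0,0,0,0,0,94],[28,0,0,0,0,0,94],[26,0,0,0,0,0,94],[18,0,0,0,0,0,94],[7,0,0,0,0,0,94],[0,0,0,0,0,0,94]],
  ],
)

```text
time_s: 19.8
ee_pos: [0.5329, 0.4555, 0.0343]
eef_rot: [-2.777, 1.57, -2.441]
force: [-0.3, -1.0, 0.1]
grip_width: 0.0937
```

play_rows(
  deltas=[
    [[0,0,0,0,0,0,55],[0,0,0,0,0,0,55],[0,0,0,0,0,0,55],[0,0,0,0,0,0,55],[0,0,0,0,0,0,55],[0,0,0,0,0,0,55]],
  ],
)

```text
time_s: 20.4
ee_pos: [0.5328, 0.4563, 0.035]
eef_rot: [0.478, 1.57, 0.814]
force: [-0.6, -0.2, 2.1]
grip_width: 0.06
```

```bash
python3 - <<'E'
from h import *
st(); go([.4785,.083,.16],np.radians(50))
E
```

```text
t 20.40 pos [0.5328 0.4563 0.035 ] yaw_y 109.3 downerr [0.0003 0.0004] F [-0.6 -0.2  2.1] w 0.0600 q [ 0.66  0.8   1.17  0.    1.17 -1.25]
turn [ 1.034  0.    -0.   ] (deg 59.3) then shift [-125.  -320.9  198.3] | shift in present axes [-125.1 -334.4 -174.4]
```

play_rows(
  deltas=[
    [[-15,0,0,0,0,0,55],[-20,0,0,0,0,0,55],[-15,0,0,0.13,0,0,55],[-15,0,0,0.13,0,0,55],[-15,0,0,0.13,0,0,55],[-15,0,0,0.13,0,0,55],[-15,0,0,0.13,0,0,55],[-15,0,0,0.13,0,0,55],[0,0,0,0.13,0,0,55],[0,0,0,0.124,0,0,55]],
  ],
)

```text
time_s: 21.4
ee_pos: [0.5328, 0.4561, 0.161]
eef_rot: [1.334, 1.57, 0.631]
force: [0.8, -0.4, -2.8]
grip_width: 0.0604
```

play_rows(
  deltas=[
    [[0,-32,20,0,0,0,55],[0,-32,20,0,0,0,55],[0,-32,20,0,0,0,55],[0,-32,20,0,0,0,55],[0,-32,20,0,0,0,55],[0,-32,20,0,0,0,55],[0,-32,20,0,0,0,55],[0,-32,20,0,0,0,55],[0,-32,19,0,0,0,55],[0,-32,19,0,0,0,55]],
  ],
)

```text
time_s: 22.4
ee_pos: [0.4784, 0.0823, 0.1605]
eef_rot: [0.715, 1.57, 0.018]
force: [1.0, 0.1, -1.8]
grip_width: 0.0601
```

play_rows(
  deltas=[
    [[10,0,0,0,0,0,55],[0,0,0,0,0,0,55],[0,0,0,0,0,0,55]],
  ],
)

```text
time_s: 22.7
ee_pos: [0.4789, 0.0844, 0.1499]
eef_rot: [2.969, 1.571, 2.272]
force: [0.0, 1.4, -2.1]
grip_width: 0.0606
```

```bash
python3 - <<'E'
from h import *
st(); go([.4785,.083,.045],np.radians(50))
c=snap('wrist','w12')
a=cv2.imread('pics/w12.png'); a=cv2.resize(a,None,fx=1.5,fy=1.5,interpolation=3)
for P,r,z in [((.4785,.083),.04,.016),((.512,.1925),.03,.016),((.591,.1065),.03,.016)]: circ(c,a,P,r,z,(0,0,255),1.5)
cv2.imwrite('pics/o12.png',a)
E
```

```text
t 22.70 pos [0.4789 0.0844 0.1499] yaw_y 50.0 downerr [-0.0001  0.0001] F [ 0.   1.4 -2.1] w 0.0606 q [ 0.1   0.21  1.76  0.    1.16 -0.77]
turn [ 0.001 -0.    -0.   ] (deg 0.0) then shift [104.9  -1.3   0.6] | shift in present axes [104.9  -1.3   0.6]
```

View pics/o12.png

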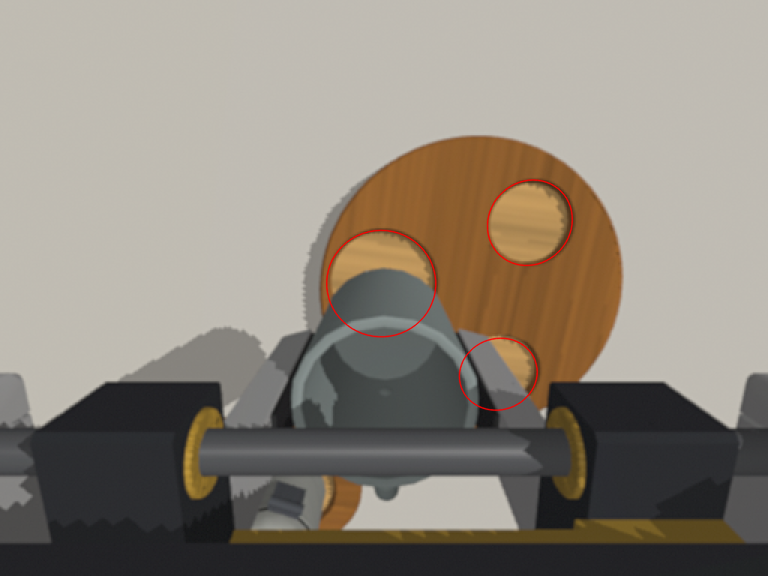

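play_rows(
  deltas=[
    [[22,-1,0,0,0,0,55],[25,0,0,0,0,0,55],[25,0,0,0,0,0,55],[16,0,0,0,0,0,55],[8,0,0,0,0,0,55],[4,0,0,0,0,0,55],[2,0,0,0,0,0,55],[1,0,0,0,0,0,55],[0,0,0,0,0,0,55]],
  ],
)

```text
time_s: 23.65
ee_pos: [0.4785, 0.083, 0.0472]
eef_rot: [0.789, 1.57, 0.091]
force: [-0.7, 0.3, -2.4]
grip_width: 0.0604
```

play_rows(
  deltas=[
    [[0.5,0,0,0,0,0,55],[0.5,0,0,0,0,0,55],[0,0,0,0,0,0,55]],
  ],
)

```text
time_s: 23.95
ee_pos: [0.4782, 0.0829, 0.0457]
eef_rot: [0.887, 1.571, 0.189]
force: [-0.4, -0.7, -2.9]
grip_width: 0.0603
```

play_rows(
  deltas=[
    [[0.5,0,0,0,0,0,55],[0.5,0,0,0,0,0,55],[0,0,0,0,0,0,55]],
  ],
)

```text
time_s: 24.25
ee_pos: [0.4783, 0.0829, 0.0449]
eef_rot: [0.569, 1.571, -0.129]
force: [-2.9, -0.0, 3.9]
grip_width: 0.0602
```

play_rows(
  deltas=[
    [[0.5,0,0,0,0,0,55],[0,0,0,0,0,0,55]],
  ],
)

```text
time_s: 24.45
ee_pos: [0.4783, 0.0829, 0.0449]
eef_rot: [0.453, 1.571, -0.245]
force: [-6.6, -0.7, 11.9]
grip_width: 0.0607
```

play_rows(
  deltas=[
    [[-0.7,0,0,0,0,0,68],[0,0,0,0,0,0,80],[0,0,0,0,0,0,80],[0,0,0,0,0,0,80],[-15,0,0,0,0,0,80],[-30,0,0,0,0,0,80],[-35,0,0,0,0,0,94],[-35,0,0,0,0,0,94],[-35,0,0,0,0,0,94],[0,0,0,0,0,0,94]],
  ],
)

```text
time_s: 25.45
ee_pos: [0.4798, 0.0831, 0.1991]
eef_rot: [0.798, 1.564, 0.101]
force: [-0.2, 0.4, -0.6]
grip_width: 0.0941
```

```bash
python3 - <<'E'
from h import *
st(); 
for y in (90,45,0,-45): print(y,end=' ');go([.634,-.308,.20],np.radians(y))
c=snap('wrist','w13');s=snap('side','d13')
a=cv2.imread('pics/w13.png'); a=cv2.resize(a,None,fx=1.5,fy=1.5,interpolation=3)
b=cv2.imread('pics/d13.png'); b=cv2.resize(b[130:300,190:450],None,fx=2,fy=2,interpolation=3)
a[-340:,:520]=b
cv2.imwrite('pics/o13.png',a)
E
```

```text
t 25.45 pos [0.4798 0.0831 0.1991] yaw_y 50.0 downerr [0.0071 0.0007] F [-0.2  0.4 -0.6] w 0.0941 q [ 0.1   0.16  1.71  0.    1.27 -0.78]
90 turn [-0.698  0.007 -0.003] (deg 40.0) then shift [  -0.9 -391.1  154.2] | shift in present axes [  -0.  -200.7  369.4]
45 turn [ 0.088  0.005 -0.005] (deg 5.0) then shift [  -0.9 -167.6  385.6] | shift in present axes [  -0.  -200.7  369.4]
0 turn [ 0.873  0.002 -0.007] (deg 50.0) then shift [ -0.9 154.2 391.1] | shift in present axes [  -0.  -200.7  369.4]
-45 turn [ 1.658 -0.    -0.008] (deg 95.0) then shift [ -0.9 385.6 167.6] | shift in present axes [  -0.  -200.7  369.4]
```

View pics/o13.png

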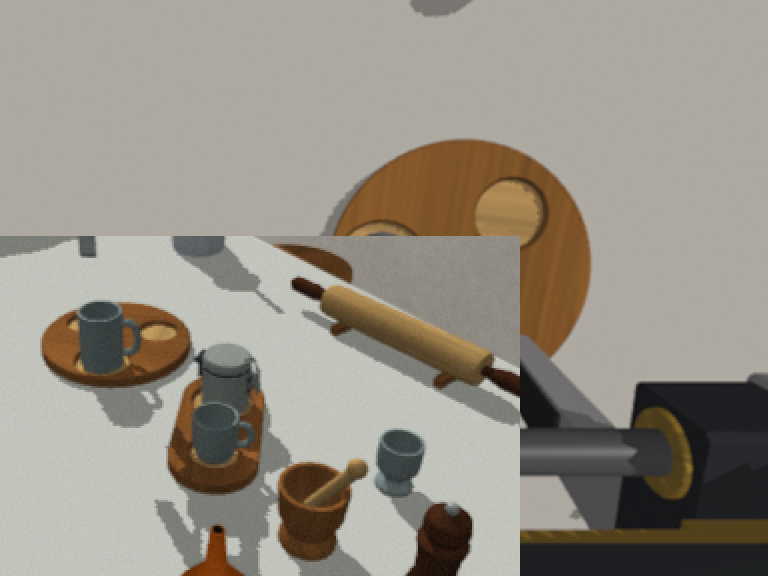

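The mug stands in its hollow. Next is the egg cup, gripped with the jaw axis at -30° to stay clear of the mill and pestle.

play_rows(
  deltas=[
    [[0,0,0,0.14,0,0,94],[0,0,0,0.14,0,0,94],[0,0,0,0.14,0,0,94],[0,0,0,0.14,0,0,94],[0,0,0,0.14,0,0,94],[0,0,0,0.14,0,0,94],[0,0,0,0.14,0,0,94],[0,0,0,0.14,0,0,94],[0,0,0,0.14,0,0,94],[0,0,0,0.136,0,0,94]],
  ],
)

```text
time_s: 26.55
ee_pos: [0.4777, 0.0829, 0.1932]
eef_rot: [-0.938, 1.568, -3.038]
force: [0.8, -0.5, 0.2]
grip_width: 0.094
```

play_rows(
  deltas=[
    [[0,33,26,0,0,0,94],[0,33,26,0,0,0,94],[0,33,26,0,0,0,94],[0,33,26,0,0,0,94],[0,33,26,0,0,0,94],[0,33,26,0,0,0,94],[0,33,26,0,0,0,94],[0,33,26,0,0,0,94],[0,33,27,0,0,0,94],[0,33,27,0,0,0,94]],
  ],
)

```text
time_s: 27.55
ee_pos: [0.6332, -0.3103, 0.1926]
eef_rot: [-1.547, 1.568, 2.643]
force: [0.7, 0.0, -0.2]
grip_width: 0.094
```

play_rows(
  deltas=[
    [[0,0,0,0,0,0,94],[0,0,0,0,0,0,94]],
  ],
)

```text
time_s: 27.75
ee_pos: [0.6327, -0.3092, 0.1921]
eef_rot: [-1.592, 1.567, 2.596]
force: [0.5, 0.7, -0.1]
grip_width: 0.0941
```

```bash
python3 - <<'E'
from h import *
st(); go([.634,-.308,.12],np.radians(-30))
c=snap('wrist','w14')
a=cv2.imread('pics/w14.png'); a=cv2.resize(a,None,fx=1.5,fy=1.5,interpolation=3)
for P,r,z in [((.634,-.308),.024,.062),((.634,-.308),.021,.0)]: circ(c,a,P,r,z,(0,0,255),1.5)
cv2.imwrite('pics/o14.png',a)
E
```

```text
t 27.75 pos [ 0.6327 -0.3092  0.1921] yaw_y -30.0 downerr [-0.0031  0.0019] F [ 0.5  0.7 -0.1] w 0.0941 q [-0.51  0.67  1.01  0.    1.46  0.02]
turn [-0.    -0.     0.004] (deg 0.2) then shift [72.1  0.6 -1.7] | shift in present axes [72.1  0.8 -1.7]
```

View pics/o14.png

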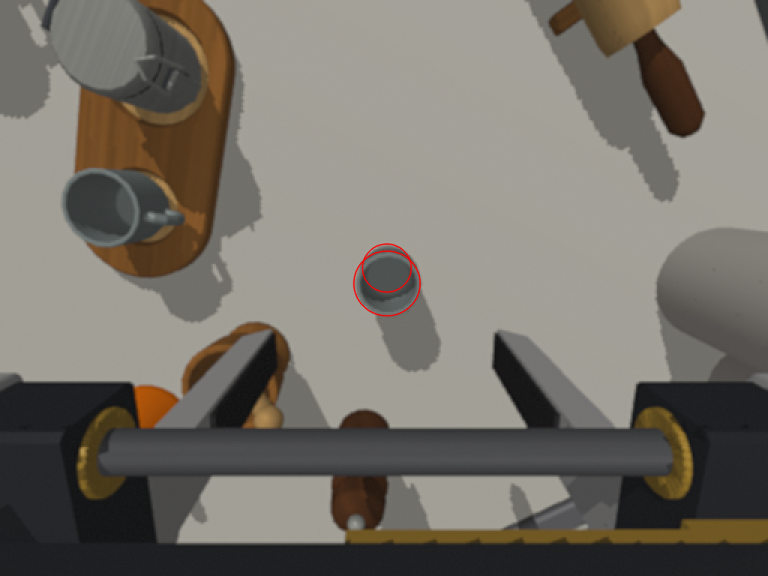

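```bash
python3 - <<'E'
from h import *
s=load('scene0')
for q in [(50,220),(65,224),(79,213),(34,215)]: print(onplane(s,*q,0).round(3))
c=load('w14')
for z in (0,.1,.16): print(z,onplane(c,657/1.5,290/1.5,z).round(3))
E
```

```text
[ 0.906 -0.479  0.   ]
[ 0.893 -0.43   0.   ]
[ 0.845 -0.425  0.   ]
[ 0.918 -0.535  0.   ]
0 [ 0.828 -0.443  0.   ]
0.1 [ 0.785 -0.39   0.1  ]
0.16 [ 0.759 -0.359  0.16 ]
```

The canister is about 0.24 m away, so the way is clear. Descend.

play_rows(
  deltas=[
    [[25,0.5,-1.5,0,0,0,94],[35,0,0,0,0,0,94],[35,0,0,0,0,0,94],[35,0,0,0,0,0,94],[25,0,0,0,0,0,94],[11,0,0,0,0,0,94],[0,0,0,0,0,0,94],[0,0,0,0,0,0,94]],
  ],
)

```text
time_s: 28.6
ee_pos: [0.635, -0.3076, 0.0305]
eef_rot: [1.612, 1.569, -0.481]
force: [1.1, -0.4, 0.7]
grip_width: 0.094
```

play_rows(
  deltas=[
    [[0,0,0,0,0,0,42],[0,0,0,0,0,0,42],[0,0,0,0,0,0,42],[0,0,0,0,0,0,42],[0,0,0,0,0,0,42],[0,0,0,0,0,0,42],[0,0,0,0,0,0,42],[0,0,0,0,0,0,42]],
  ],
  grip_force=15,
)

```text
time_s: 29.4
ee_pos: [0.6344, -0.3078, 0.0289]
eef_rot: [0.48, 1.571, -1.614]
force: [-0.3, -0.5, 0.6]
grip_width: 0.048
```

```bash
python3 - <<'E'
from h import *
st(); go([.591,.1065,.13],np.radians(-30)); go([.591,.1065,.13],np.radians(-45))
s=snap('side','d15')
b=cv2.imread('pics/d15.png'); b=cv2.resize(b[150:330,290:460],None,fx=3,fy=3,interpolation=3)
cv2.imwrite('pics/o15.png',b)
E
```

```text
t 29.40 pos [ 0.6344 -0.3078  0.0289] yaw_y -30.0 downerr [-0. -0.] F [-0.3 -0.5  0.6] w 0.0480 q [-0.5   0.81  1.16 -0.    1.17  0.02]
turn [ 0.001  0.    -0.   ] (deg 0.0) then shift [-101.1 -244.8 -337.1] | shift in present axes [-101.1 -244.6 -337.3]
turn [ 0.262  0.    -0.   ] (deg 15.0) then shift [-101.1 -323.7 -262.3] | shift in present axes [-101.1 -244.6 -337.3]
```

View pics/o15.png

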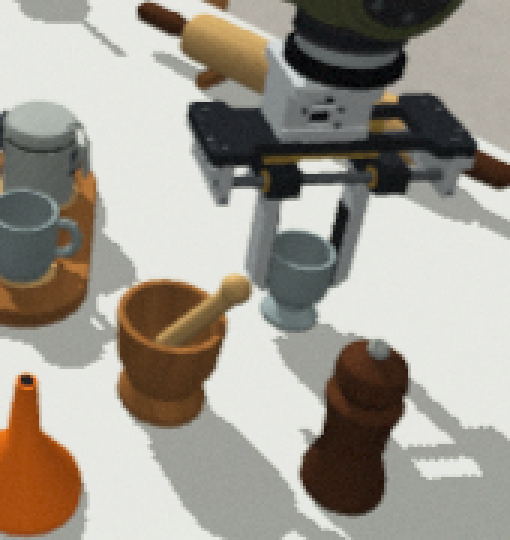

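play_rows(
  deltas=[
    [[-15,0,0,0,0,0,42],[-30,0,0,0,0,0,42],[-40,0,0,0,0,0,42],[-36,0,0,0,0,0,42],[0,-16,-22,0,0,0,42],[0,-25,-35,0,0,0,42],[0,-25,-35,0,0,0,42],[0,-25,-35,0,0,0,42],[0,-25,-35,0,0,0,42],[0,-25,-35,0,0,0,42]],
  ],
)

```text
time_s: 30.45
ee_pos: [0.6103, -0.0651, 0.1511]
eef_rot: [1.955, 1.57, -0.139]
force: [1.3, 0.2, -0.3]
grip_width: 0.048
```

play_rows(
  deltas=[
    [[0,-25,-35,0,0,0,42],[0,-25,-35,0,0,0,42],[0,-25,-35,0,0,0,42],[0,-25,-30,0,0,0,42],[0,-4,-5,0,0,0,42],[0,0,0,0,0,0,42],[0,0,0,0,0,0,42]],
  ],
)

```text
time_s: 31.15
ee_pos: [0.5907, 0.1056, 0.1504]
eef_rot: [1.775, 1.57, -0.319]
force: [-0.4, -0.1, 0.2]
grip_width: 0.0481
```

```bash
python3 - <<'E'
from h import *
st(); go([.591,.1065,.0389],np.radians(-30))
c=snap('wrist','w16')
a=cv2.imread('pics/w16.png'); a=cv2.resize(a,None,fx=1.5,fy=1.5,interpolation=3)
for P,r,z in [((.512,.1925),.03,.016),((.591,.1065),.03,.016)]: circ(c,a,P,r,z,(0,0,255),1.5)
cv2.imwrite('pics/o16.png',a)
E
```

```text
t 31.15 pos [0.5907 0.1056 0.1504] yaw_y -30.0 downerr [ 0.0005 -0.0002] F [-0.4 -0.1  0.2] w 0.0481 q [ 0.12  0.46  1.44 -0.    1.25  0.64]
turn [ 0.    -0.    -0.001] (deg 0.0) then shift [111.5  -0.2  -0.9] | shift in present axes [111.5  -0.3  -0.9]
```

View pics/o16.png

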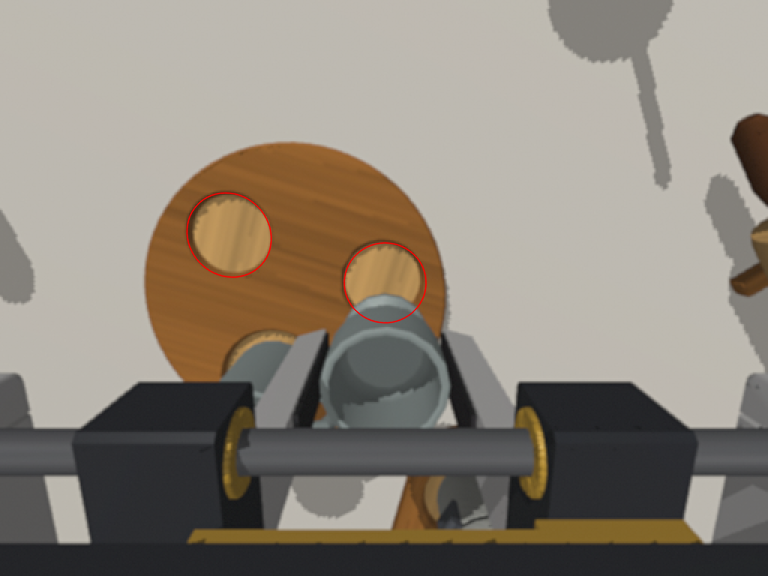

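play_rows(
  deltas=[
    [[25,-0.5,-1,0,0,0,42],[28,0,0,0,0,0,42],[25,0,0,0,0,0,42],[16,0,0,0,0,0,42],[8,0,0,0,0,0,42],[4,0,0,0,0,0,42],[2,0,0,0,0,0,42],[1,0,0,0,0,0,42],[0,0,0,0,0,0,42]],
  ],
)

```text
time_s: 32.1
ee_pos: [0.5908, 0.1076, 0.0414]
eef_rot: [2.182, 1.57, 0.088]
force: [-0.2, 0.6, -1.1]
grip_width: 0.0482
```

play_rows(
  deltas=[
    [[0.5,0,0,0,0,0,42],[0.5,0,0,0,0,0,42],[0,0,0,0,0,0,42]],
  ],
)

```text
time_s: 32.4
ee_pos: [0.5905, 0.1077, 0.0399]
eef_rot: [2.287, 1.571, 0.193]
force: [0.0, 0.6, -1.1]
grip_width: 0.0478
```

play_rows(
  deltas=[
    [[0.5,0,0,0,0,0,42],[0.5,0,0,0,0,0,42],[0,0,0,0,0,0,42]],
  ],
)

```text
time_s: 32.7
ee_pos: [0.5905, 0.1076, 0.0388]
eef_rot: [-1.466, 1.571, 2.724]
force: [0.8, 0.4, -0.4]
grip_width: 0.0482
```

play_rows(
  deltas=[
    [[0.5,0,0,0,0,0,42],[0,0,0,0,0,0,42]],
  ],
)

```text
time_s: 32.9
ee_pos: [0.5907, 0.1077, 0.0388]
eef_rot: [2.167, 1.57, 0.073]
force: [-2.0, -0.9, 4.1]
grip_width: 0.0481
```

play_rows(
  deltas=[
    [[-0.5,0,0,0,0,0,55],[0,0,0,0,0,0,66],[0,0,0,0,0,0,66],[0,0,0,0,0,0,66],[-15,0,0,0,0,0,66],[-35,0,0,0,0,0,66],[-35,0,0,0,0,0,94],[-35,0,0,0,0,0,94],[0,-30,-8,0,0,0,94],[0,-39,-10,0,0,0,94]],
  ],
)

```text
time_s: 33.9
ee_pos: [0.54, 0.1575, 0.1609]
eef_rot: [2.296, 1.568, 0.2]
force: [0.4, 1.5, -1.0]
grip_width: 0.0928
```

play_rows(
  deltas=[
    [[0,-39,-10,0,0,0,94],[0,-39,-10,0,0,0,94],[0,-39,-10,0,0,0,94],[0,-39,-10,0,0,0,94],[0,-39,-10,0,0,0,94],[0,-39,-10,0,0,0,94],[0,-10,-1,0,0,0,94],[0,0,0,0,0,0,94],[0,0,0,0,0,0,94]],
  ],
)

```text
time_s: 34.8
ee_pos: [0.3595, 0.332, 0.1594]
eef_rot: [2.468, 1.57, 0.374]
force: [0.3, -0.8, 0.3]
grip_width: 0.0941
```

```bash
python3 - <<'E'
from h import *
st(); go([.359,.333,.026],np.radians(-30))
c=snap('wrist','w17');s=snap('scene','s17')
a=cv2.imread('pics/w17.png'); a=cv2.resize(a,None,fx=1.5,fy=1.5,interpolation=3)
for P,r,z in [((.359,.333),.021,.06),((.359,.333),.021,.0)]: circ(c,a,P,r,z,(0,0,255),1.5)
b=cv2.imread('pics/s17.png'); b=cv2.resize(b[140:270,180:360],None,fx=2,fy=2,interpolation=3)
a[:260,:360]=b
cv2.imwrite('pics/o17.png',a)
E
```

```text
t 34.80 pos [0.3595 0.332  0.1594] yaw_y -30.0 downerr [0.0007 0.0003] F [ 0.3 -0.8  0.3] w 0.0941 q [ 0.67  0.21  1.75 -0.    1.18  1.19]
turn [ 0.001 -0.001 -0.   ] (deg 0.1) then shift [133.4  -0.9  -0.6] | shift in present axes [133.4  -1.   -0.5]
```

View pics/o17.png

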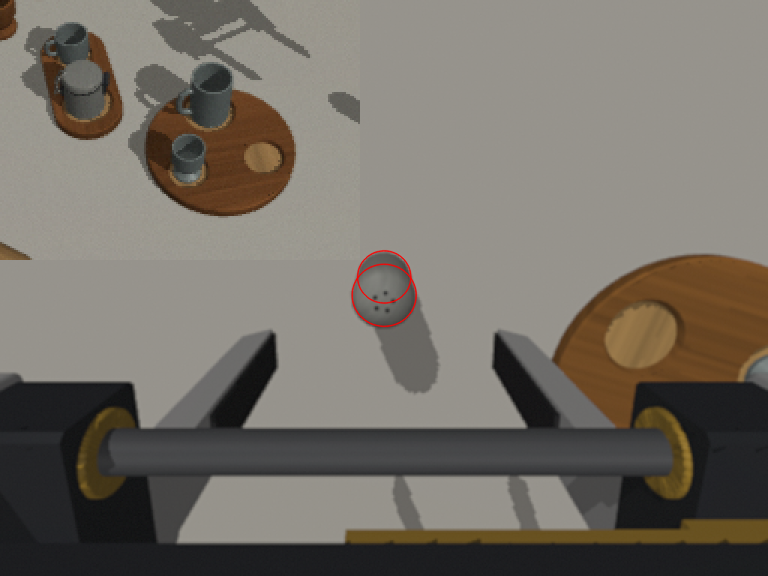

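The four placed pieces look right, and the salt shaker is centred between the jaws.

play_rows(
  deltas=[
    [[25,-1,-0.5,0,0,0,94],[30,0,0,0,0,0,94],[30,0,0,0,0,0,94],[28,0,0,0,0,0,94],[15,0,0,0,0,0,94],[5,0,0,0,0,0,94],[0,0,0,0,0,0,94]],
  ],
)

```text
time_s: 35.6
ee_pos: [0.3587, 0.3328, 0.0256]
eef_rot: [-0.308, 1.57, -2.403]
force: [0.7, -0.5, 0.4]
grip_width: 0.0944
```

play_rows(
  deltas=[
    [[0,0,0,0,0,0,36],[0,0,0,0,0,0,36],[0,0,0,0,0,0,36],[0,0,0,0,0,0,36],[0,0,0,0,0,0,36],[0,0,0,0,0,0,36],[0,0,0,0,0,0,36],[0,0,0,0,0,0,36],[0,0,0,0,0,0,36]],
  ],
)

```text
time_s: 36.5
ee_pos: [0.3582, 0.3334, 0.0259]
eef_rot: [2.878, 1.571, 0.784]
force: [0.6, 0.1, 0.8]
grip_width: 0.0418
```

```bash
python3 - <<'E'
from h import *
st(); go([.512,.1925,.14],np.radians(-30))
E
```

```text
t 36.50 pos [0.3582 0.3334 0.0259] yaw_y -30.0 downerr [0. 0.] F [0.6 0.1 0.8] w 0.0418 q [0.67 0.4  1.85 0.   0.89 1.2 ]
turn [ 0.001 -0.    -0.   ] (deg 0.0) then shift [-114.1  203.6   45.1] | shift in present axes [-114.1  203.6   45.2]
```

play_rows(
  deltas=[
    [[-15,0,0,0,0,0,36],[-30,0,0,0,0,0,36],[-35,0,0,0,0,0,36],[-34,20,5,0,0,0,36],[0,35,8,0,0,0,36],[0,35,8,0,0,0,36],[0,35,8,0,0,0,36],[0,35,7,0,0,0,36],[0,30,6,0,0,0,36],[0,13.5,3,0,0,0,36]],
  ],
)

```text
time_s: 37.5
ee_pos: [0.5133, 0.191, 0.1395]
eef_rot: [-0.386, 1.57, -2.481]
force: [-0.5, 1.2, -1.3]
grip_width: 0.0418
```

play_rows(
  deltas=[
    [[0,0,0,0,0,0,36],[0,0,0,0,0,0,36]],
  ],
)

```text
time_s: 37.7
ee_pos: [0.5114, 0.1932, 0.1396]
eef_rot: [-0.988, 1.57, -3.082]
force: [-1.0, -0.4, -2.2]
grip_width: 0.0418
```

```bash
python3 - <<'E'
from h import *
st(); go([.512,.1925,.0359],np.radians(-30))
c=snap('wrist','w18')
a=cv2.imread('pics/w18.png'); a=cv2.resize(a,None,fx=1.5,fy=1.5,interpolation=3)
for P,r,z in [((.512,.1925),.03,.016)]: circ(c,a,P,r,z,(0,0,255),1.5)
cv2.imwrite('pics/o18.png',a)
E
```

```text
t 37.70 pos [0.5114 0.1932 0.1396] yaw_y -30.0 downerr [-0.0007 -0.    ] F [-1.  -0.4 -2.2] w 0.0418 q [0.29 0.36 1.61 0.   1.18 0.82]
turn [0.001 0.    0.001] (deg 0.1) then shift [103.7   0.9   0.3] | shift in present axes [103.7   1.    0.3]
```

View pics/o18.png

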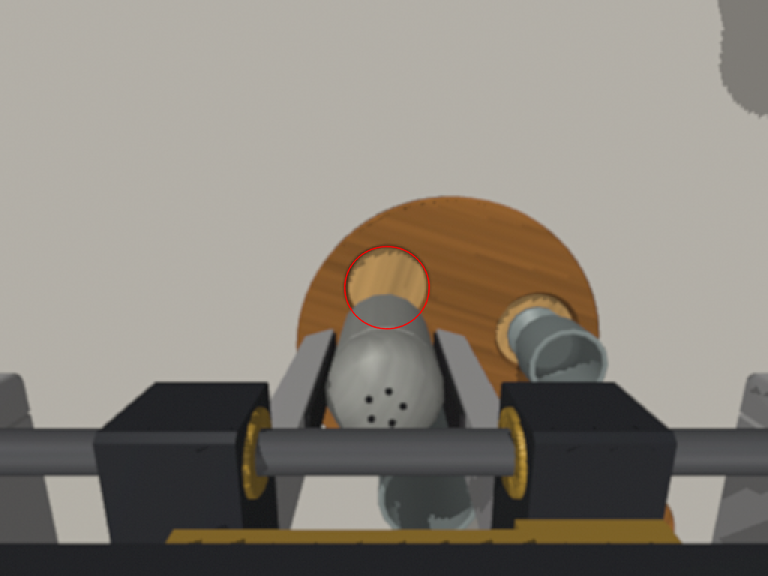

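play_rows(
  deltas=[
    [[25,0.5,0,0,0,0,36],[28,0,0,0,0,0,36],[20,0,0,0,0,0,36],[14,0,0,0,0,0,36],[8,0,0,0,0,0,36],[4,0,0,0,0,0,36],[1,0,0,0,0,0,36],[1,0,0,0,0,0,36],[0,0,0,0,0,0,36]],
  ],
)

```text
time_s: 38.65
ee_pos: [0.5127, 0.1925, 0.0394]
eef_rot: [2.377, 1.57, 0.283]
force: [0.6, 0.6, -1.0]
grip_width: 0.0421
```

play_rows(
  deltas=[
    [[0.5,0,0,0,0,0,36],[0.5,0,0,0,0,0,36],[0,0,0,0,0,0,36]],
  ],
)

```text
time_s: 38.95
ee_pos: [0.5125, 0.1924, 0.0379]
eef_rot: [1.968, 1.571, -0.126]
force: [-0.3, 0.1, -1.1]
grip_width: 0.0419
```

play_rows(
  deltas=[
    [[0.5,0,0,0,0,0,36],[0.5,0,0,0,0,0,36],[0.5,0,0,0,0,0,36],[0,0,0,0,0,0,36]],
  ],
)

```text
time_s: 39.35
ee_pos: [0.5124, 0.1924, 0.0362]
eef_rot: [-0.764, 1.571, -2.858]
force: [-1.1, 0.6, -1.3]
grip_width: 0.0418
```

play_rows(
  deltas=[
    [[0.5,0,0,0,0,0,36],[0.5,0,0,0,0,0,36],[0,0,0,0,0,0,36]],
  ],
)

```text
time_s: 39.65
ee_pos: [0.5125, 0.1925, 0.0359]
eef_rot: [2.5, 1.571, 0.406]
force: [-3.5, -0.1, 5.9]
grip_width: 0.0416
```

Contact at the predicted height. Release, lift clear and move off so the cameras can see.

play_rows(
  deltas=[
    [[-0.5,0,0,0,0,0,50],[0,0,0,0,0,0,62],[0,0,0,0,0,0,62],[0,0,0,0,0,0,62],[-15,0,0,0,0,0,62],[-35,0,0,0,0,0,62],[-40,0,0,0,0,0,62],[-40,0,0,0,0,0,62],[-30,-30,-10,0,0,0,62],[-20,-40,-10,0,0,0,62]],
  ],
)

```text
time_s: 40.65
ee_pos: [0.4622, 0.2448, 0.2181]
eef_rot: [2.499, 1.568, 0.403]
force: [0.2, 0.7, 0.7]
grip_width: 0.0623
```

play_rows(
  deltas=[
    [[0,-40,-10,0,0,0,62],[0,-40,-10,0,0,0,62],[0,-40,-10,0,0,0,62],[0,-20,-10,0,0,0,62],[0,0,0,0,0,0,62],[0,0,0,0,0,0,62],[0,0,0,0,0,0,62]],
  ],
)

```text
time_s: 41.35
ee_pos: [0.3611, 0.3486, 0.2158]
eef_rot: [0.313, 1.571, -1.781]
force: [0.6, -0.0, -0.4]
grip_width: 0.062
```

```bash
python3 - <<'E'
from h import *
st(); s=snap('scene','s19');d=snap('side','d19');w=snap('wrist','w19')
L=[((.490,-.165),.027,.066),((.562,-.09),.031,.086),((.4785,.083),.031,.095),((.591,.107),.024,.072),((.512,.1925),.021,.07)]
a=cv2.resize(cv2.imread('pics/s19.png'),None,fx=3,fy=3,interpolation=3);b=cv2.resize(cv2.imread('pics/d19.png'),None,fx=3,fy=3,interpolation=3)
for P,r,z in L: circ(s,a,P,r,z,(0,0,255),3);circ(d,b,P,r,z,(0,0,255),3)
cv2.imwrite('pics/o19.png',a[300:780,360:1060]); cv2.imwrite('pics/o19d.png',b[400:990,560:1350])
E
```

```text
t 41.35 pos [0.3611 0.3486 0.2158] yaw_y -30.0 downerr [-0.0001 -0.0003] F [ 0.6 -0.  -0.4] w 0.0620 q [ 0.69  0.18  1.64 -0.    1.32  1.22]
```

View pics/o19.png

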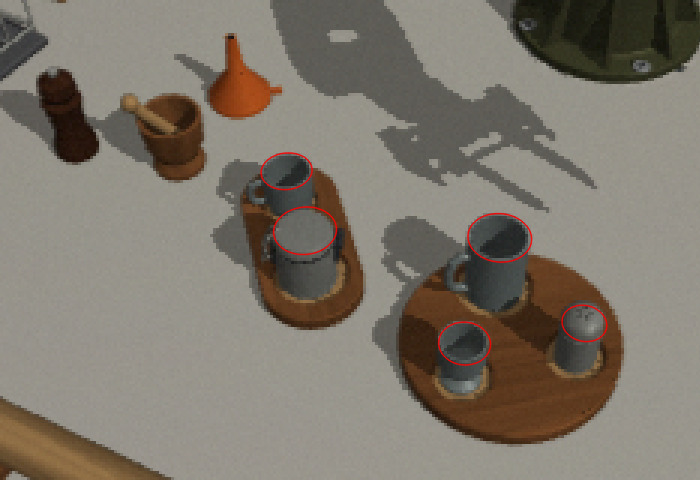

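View pics/o19d.png

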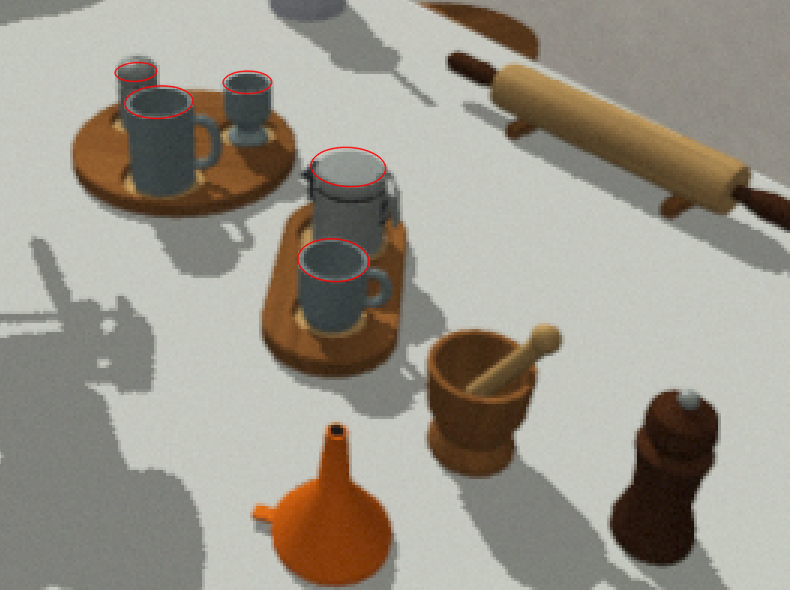

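Both views show every rim where it should be if the piece is flat on its hollow's floor. I'll compare the bystanders with the first pictures, then hand in.

```bash
python3 - <<'E'
from h import *
for n,bx in [('side',(slice(225,345),slice(265,432)))]:
    A=load('side0')['img'][bx].astype(float);B=load('d19')['img'][bx].astype(float)
    print(cv2.phaseCorrelate(A.mean(2),B.mean(2)))
A=load('scene0')['img'][105:160,125:215].astype(float);B=load('s19')['img'][105:160,125:215].astype(float)
print(cv2.phaseCorrelate(A.mean(2),B.mean(2)),abs(A-B).mean())
hand_in()
E
```

```text
((0.04711600733672583, 0.026029111109274083), 0.7945839822753843)
((-0.05579216877784887, 0.11509266265618479), 0.8929005360007479) 3.7887542087542085
the job is handed in; nothing more can be done
```

All five pieces are on their boards, and I handed the job in at about 41 s of the 128 s allowed. I placed them in the order given:
- **Oblong board:** the coffee cup is in the small hollow and the sugar jar in the large one.
- **Round board:** the mug is in the large hollow, and the egg cup and the salt shaker are in the two small ones.

**Setting down:** I lowered each piece in steps of about 1 mm or less. Each touched within 0.5 mm of the height predicted for the hollow's floor. The highest vertical force I saw was about 14 N, on the coffee cup, and I released each piece before lifting.

**Last checks:** In the final scene and side pictures, all five rims or tops line up with upright pieces standing on the hollow floors. The areas of the scene and side pictures with the funnel, mortar and pepper mill have shifted by no more than about 0.1 pixel since the start. The robot was clear of everything at the end.

**Disagreements:** For the cup, mug and salt shaker, my first measurements from the three cameras differed by up to about 5 mm. I settled these with close-up wrist pictures before each grasp. The gripper read about 1.5–2 mm narrow on the coffee cup and the mug, though neither slipped. No check failed.

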